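Arm a lancing pen on the press pad

ROBOT

A 6-joint arm with a two-finger parallel gripper is mounted at the origin on a cart in front of the work surface, level with it; the furniture and walls round the work are solid. World frame = base frame: x ahead of the robot, y to its left, z up, the work surface at z = 0. Lengths are in mm, angles in rad, forces in N, time in s.
With the tool pointing down it reaches from about 200 to 875 mm from the base axis. Payload 3.4 kg.
Tool frame: the origin (TCP) lies at the very end of the fingers, on their centre line; the grasp point (between the pads) lies 19 mm behind it; z points along the fingers, y is the line along which they close (so a half turn about z gives the same grasp; the last joint's range is limited). The gripper opens to 94 mm and grips with 3 to 60 N. Pads are 16 mm wide; open, the fingers measure 119 mm over their backs; the gripper's body (75 mm by 177 mm) begins 78 mm behind the grasp point.
Start: joints at [-1.354, 0.276, 1.505, -0, 1.361, -0.121], TCP at [190.563, -542.542, 205.493] pointing down, gripper open.
Joint ranges: [-2.89, 2.89], [-0.75, 2.08], [0.22, 2.7], [-1.18, 4.32], [0.11, 2.71], [-2.7, 2.7]. Speed limits (rad/s): [2.57, 2.57, 3.14, 3.14, 3.14, 3.14].

INTERFACE

Orientations are given as a 3x3 rotation matrix whose columns are the frame's x, y, z axes.
In Python, from bench import manip gives the robot as it stands.
- The arm moves only by the tool move_arm, never from a script. Its argument "targets" is a list of rows, each a list of 4 numbers: the shift along the tool's x, y, z in units of 200 mm (1.0 is 200 mm), then the turn about the tool's z in units of pi rad (1.0 is pi rad). A call has 1 to 10 rows; each row is the pose to reach, as a shift and turn from the pose commanded when the call began, along the tool's axes at that moment, turning the shorter way round; what a row does not reach only later rows make up. A row lasts 1/8 s, in which the tool goes at most 62.5 mm and 10.7 degrees, less where a joint would pass 70% of its speed; a pose out of reach is approached as far as the arm can. A call with a number of a shift or a turn outside -1 to 1 is refused whole. A call with a gripper value outside its range is refused whole. "hand" is the finger opening in mm, from 0 to 94, set as the call begins (left out, the last holds). The fingers move at their own pace and stop on an object; "force" is the grip in N (left out, the last holds). Time passes only in rows, so rows that repeat a pose let the fingers close. It gives the time, the measured TCP pose, the force, the opening and the grip force at its end, in the units of the state.
- manip.get_state(): the state, without advancing time (a new reading comes with each control period).
- manip.snapshot(name): name is "scene" or "top"; returns (picture, depth): 400x640x3 uint8, blue, green, red; 400x640 float32, mm along the optical axis (not along the pixel's ray), 0 where there is no reading.
- manip.camera_info(name): a dict with "fx", "fy", "cx", "cy" (pixels), "xyz" and "attitude" of the camera in the world. Camera axes: x right, y down, z forward; pixel columns grow to the right and rows downward; lengths in mm; the calibration is good to about 2 mm. A picture is of the moment at which its call begins. camera_info takes no time and is no camera call.
- manip.close_job(): hands the job in; it is judged then, once.
The state is a dict: "time_s": time; "q": joint angles; "joint_vel": joint speeds; "joint_efforts": joint torques, N m; "tcp_pos": TCP position; "eef_rot": TCP orientation; "contact_force": force on the tool from outside, world axes, zero at the start; "ft_torque": the same for the moment, N m; "gripper_width": opening from 0.0 (shut) to 1.0 (fully open); "gripper_force": force on a finger pad.
Only numpy, scipy, OpenCV 4.12 (cv2) and the standard library are available. Lean on these libraries where they do the work, as an engineer would, in place of code of your own. Each camera call takes 0.05 s, during which the arm holds its last target. There are 200 camera calls.

TASK

Take the lancing pen out of its inclined stand, hold it upright, nose up, over the dark rubber pad and push its end button straight down on the pad until it clicks and the steel pin stays out of the nose; it is delicate, so feel for the click and do not press on hard after it. Then lay the armed pen back in its stand as it was, and leave the vials, the small bottle and the blood tube alone.

Things in the scene. Friction and masses are not known exactly. Their poses are not given: they have to be found in the camera images.
- lancing_pen: lancing pen, about 100 g: white barrel with rounded edges, 100 mm long, 26 mm (own x) by 18 mm (own y, the faces to grip), origin in its centre, own z along the pen to the nose. Nose: grey cone to z = +65 mm. Lower end: grey collar, 13 mm across and 4 mm long, and from it the end button, 10 mm across (see barrel_foot). The pen takes up to 25 N from the pad.
- barrel_foot (a point): pen axis at the barrel's button end, z = -50 mm. The button is screwed in or out to any setting and keeps it: its free end face lies 16 to 34 mm beyond this point (not measured; feel for it). Button travel 9 mm: resistance rises to about 7 N at 1 to 2 mm, falls to none at 4 mm, where it snaps in to 8 mm by itself and stays; released earlier it springs back. Hard stop at 9 mm.
- pin_tip (a point): end of the steel pin in the pen's nose, 5.6 mm across, moving along the pen's z with the button: at z = +65.5 mm of the pen (flush) when not armed, about +73.5 mm when armed
- pen_stand: grey pen stand fixed to the bench; base 130 x 72 x 8 mm; origin on the bench 8 mm towards its -x from the base's centre. The pen lies in it leaning 40 degrees from vertical, nose up and towards the stand's +x, own y along the stand's y. Between its two saddles the barrel is free to grip from above.
- stand_seat (a point): where the barrel's centre lies in the stand, 85 mm above its origin. Two saddles open to above, 20 mm long, centred 39 mm below and 32 mm above this point along the pen; 25 mm clear between cheeks 4 mm thick that end 2 mm below the pen's axis. A bar under the barrel's lower end stops it sliding down; the button hangs free.
- press_pad: dark rubber pad fixed on the bench, 110 x 110 mm, 6 mm thick, hard; origin in the centre of its underside. A photometer stands behind it, its front at about x = 0.55 m: carry the pen high past it
- vial_a: small blue-capped vial standing on the bench, 16 mm across, 34 mm high, origin at its foot; bystander
- vial_b: small tan-capped vial standing on the bench, 16 mm across, 42 mm high, origin at its foot; bystander
- dropper: white dropper bottle with blue cap standing on the bench, 26 mm across, 62 mm high, origin at its foot; bystander
- blood_tube: capped blood tube lying on the bench, 91 mm long, 16 mm across; bystander

How it is judged:
By the outcome, as a careful person would: the job done as asked, in the order asked, and still so for the second after the job is handed in, with the robot touching nothing.
It also fails if it takes over 61 s, if anything falls off the work surface, if the arm or the gripper's body presses on something with over 40 N, if the wrist force passes 120 N, or if a joint passes its speed limit or range.

## Working session

There is one attempt and no reset: what is moved stays moved. The work goes in short steps, Python scripts to look and compute and a tool call to move; the robot and the scene stay as the last step left them, time stands still between calls to the robot, and variables do not carry over. Pictures are saved under pics/ and viewed, at most 10 in all, crops included, and the job is handed in when it is done.

Besides the shell and the picture viewer there is one more tool, called as name([rows], argument=value, ...), one row to a line, values as JSON. move_arm: Moves the arm, as the interface text tells. Its arguments: {"type":"object","properties":{"targets":{"type":"array"},"hand":{"type":"number"},"force":{"type":"number"}},"required":["targets"]}

```bash
mkdir -p pics; ls; python3 - <<'E'
from bench import manip
import cv2,numpy as np
s=manip.get_state();print({k:np.round(v,3).tolist() for k,v in s.items()})
for n in("scene","top"):
    p,d=manip.snapshot(n);cv2.imwrite(f"pics/{n}0.png",p);np.save(f"pics/{n}0.npy",d)
    print(n,manip.camera_info(n))
E
```

```text
pics
{'time_s': 0.0, 'q': [-1.354, 0.277, 1.506, 0.0, 1.361, -0.121], 'joint_vel': [0.0, 0.0, 0.0, -0.0, 0.0, -0.001], 'joint_efforts': [-0.001, -40.459, -23.723, 0.07, 0.034, -0.0], 'tcp_pos': [190.423, -541.973, 204.627], 'eef_rot': [[0.943, 0.331, -0.0], [0.331, -0.943, 0.002], [0.0, -0.002, -1.0]], 'contact_force': [-0.043, -0.309, 0.161], 'ft_torque': [0.046, 0.008, 0.05], 'gripper_force': 0.0, 'gripper_width': 1.001}
scene {'fx': 427.7857792084491, 'fy': 427.7857792084491, 'cx': 318.9979516855842, 'cy': 194.26489929441217, 'xyz': array([-365.45548289, -549.39262954,  533.53950662]), 'attitude': array([[ 0.48116339, -0.37079211,  0.79435194],
       [-0.87660778, -0.2100999 ,  0.43291665],
       [ 0.00637118, -0.90463874, -0.42613163]])}
top {'fx': 481.1514378593423, 'fy': 481.1514378593423, 'cx': 320.3755865231671, 'cy': 202.340979118112, 'xyz': array([ 291.11160677,  -94.4372025 , 1276.25043755]), 'attitude': array([[-0.02426789, -0.98888026,  0.14672049],
       [-0.99956397,  0.02153233, -0.02020452],
       [ 0.01682062, -0.14714684, -0.98897163]])}
```

View pics/scene0.png

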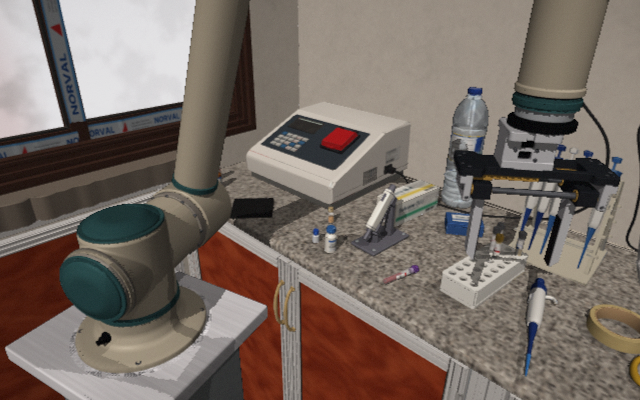

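View pics/top0.png

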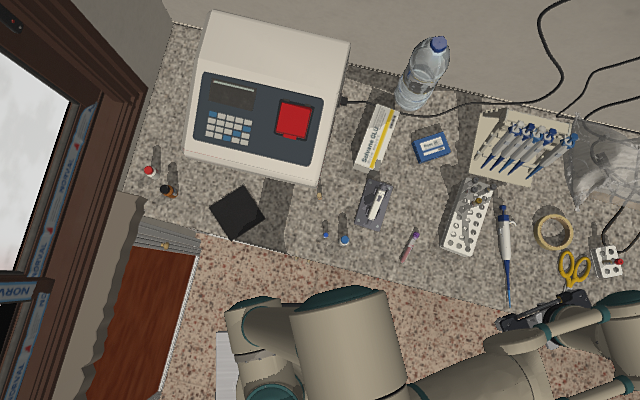

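The scene view shows the leaning pen in its stand at about (380,215), vials and dropper at (315–332,235), the blood tube at (402,273) and the pad at (252,207). In the top view the stand is at (375,203), the pad at (237,212), the vials and dropper at (320–345,190–240), and the tube at (410,245).

```bash
cat > h.py <<'E'
from bench import manip
import cv2,numpy as np
def cloud(n,d):
    c=manip.camera_info(n);v,u=np.mgrid[:400,:640]
    P=np.stack([(u-c['cx'])/c['fx']*d,(v-c['cy'])/c['fy']*d,d],-1)
    return P@np.array(c['attitude']).T+c['xyz']
def ray(n,uv,z):
    c=manip.camera_info(n);uv=np.atleast_2d(uv)
    r=np.c_[(uv[:,0]-c['cx'])/c['fx'],(uv[:,1]-c['cy'])/c['fy'],np.ones(len(uv))]@np.array(c['attitude']).T
    return c['xyz']+r*((z-c['xyz'][2])/r[:,2])[:,None]
E
python3 - <<'E'
from h import *
np.set_printoptions(precision=1,suppress=True)
p=cv2.imread('pics/top0.png');P=cloud('top',np.load('pics/top0.npy'));z=P[...,2]
# pad
def box(m,roi,zz,name):
    r=np.zeros(m.shape,np.uint8);x0,y0,x1,y1=roi;r[y0:y1,x0:x1]=m[y0:y1,x0:x1]
    c=max(cv2.findContours(r,0,2)[0],key=cv2.contourArea);w=ray('top',c[:,0],zz)[:,:2].astype(np.float32)
    b=cv2.minAreaRect(w);print(name,b);return b
box((p.max(2)<60).astype(np.uint8),(200,175,275,250),6,'pad')
print('ztable',np.median(z[220:260,270:300]),'zpad',np.median(z[205:220,230:245]),'photom',np.nanmax(z[20:180,190:330]), 'neck left pad objs',P[175,150],P[185,167])
# stand region heights
roi=np.s_[165:245,345:405]
hh=z[roi];print('x range heights');
base=((z>4)&(z<14)).astype(np.uint8);box(base,(350,165,400,240),8,'base(depth)')
grey=((p.max(2).astype(int)-p.min(2)<30)&(p.mean(2)>60)&(p.mean(2)<130)).astype(np.uint8);box(cv2.morphologyEx(grey,cv2.MORPH_OPEN,np.ones((3,3))),(350,165,400,240),8,'base(grey)')
for n,ro in(('top',np.s_[175:235,355:400]),('scene',np.s_[170:250,350:410])):
    q=cv2.imread(f'pics/{n}0.png')[ro];C=cloud(n,np.load(f'pics/{n}0.npy'))[ro]
    m=(q.min(2)>150)&(C[...,2]>30)&(C[...,2]<160);X=C[m];mu=X.mean(0);u,s,v=np.linalg.svd(X-mu);print(n,m.sum(),mu,v[0],s,X.min(0),X.max(0))
    o=cv2.resize(q,None,fx=8,fy=8,interpolation=0);cv2.imwrite(f'pics/c_{n}.png',o[:600])
for nme,r in(('vials',np.s_[180:250,310:355]),):
    C=P[r];zz=C[...,2];m=(zz>20).astype(np.uint8);k,l,st,ce=cv2.connectedComponentsWithStats(m)
    for i in range(1,k): print(nme,st[i],C[l==i].mean(0),zz[l==i].max())
E
```

```text
pad ((457.7746887207031, 102.25614929199219), (112.83354187011719, 111.84822845458984), 33.80354309082031)
ztable -0.8569647976244141 zpad 6.5051403325346655 photom 1276.2504375502706 neck left pad objs [554.2 319.2  49.1] [523.6 269.5  66.8]
x range heights
base(depth) ((469.09393310546875, -265.4516906738281), (88.04166412353516, 129.4176788330078), 69.97178649902344)
base(grey) ((479.75408935546875, -260.6238098144531), (114.00636291503906, 186.34060668945312), 76.38552856445312)
top 171 [ 455.  -256.    94.6] [-0.6  0.2 -0.8] [370.5  61.   25.2] [ 426.1 -273.3   55.8] [ 487.9 -239.8  132.9]
scene 376 [ 504.2 -254.5   85.5] [-1.   0.   0.1] [1562.   393.3  199.6] [ 422.5 -284.7   56.5] [ 686.4 -210.4  131.9]
vials [ 0  0 10  9 74] [ 515.5 -103.6   86.9] 104.30810161136742
vials [26  3  1  1  1] [ 291.1  -94.4 1276.3] 1276.2504375502706
vials [43  4  1  1  1] [ 291.1  -94.4 1276.3] 1276.2504375502706
vials [ 7 13  6  7 30] [ 492.4 -117.3   36.6] 49.035755454622404
vials [16 17  1  1  1] [ 291.1  -94.4 1276.3] 1276.2504375502706
vials [25 26  1  1  1] [ 291.1  -94.4 1276.3] 1276.2504375502706
vials [ 2 31  1  1  1] [ 291.1  -94.4 1276.3] 1276.2504375502706
vials [13 30  1  1  1] [ 291.1  -94.4 1276.3] 1276.2504375502706
vials [12 39  1  1  1] [ 291.1  -94.4 1276.3] 1276.2504375502706
vials [33 39  1  1  1] [ 291.1  -94.4 1276.3] 1276.2504375502706
vials [25 42  1  1  1] [ 291.1  -94.4 1276.3] 1276.2504375502706
vials [19 44  1  1  1] [ 291.1  -94.4 1276.3] 1276.2504375502706
vials [13 52  6  6 26] [ 391.3 -130.3   30.8] 39.25245556200798
vials [29 55 10 11 87] [ 371.2 -173.6   96.1] 1276.2504375502706
vials [41 61  1  1  1] [ 291.1  -94.4 1276.3] 1276.2504375502706
vials [26 65  1  1  1] [ 291.1  -94.4 1276.3] 1276.2504375502706
vials [ 0 68  1  1  1] [ 291.1  -94.4 1276.3] 1276.2504375502706
vials [43 69  1  1  1] [ 291.1  -94.4 1276.3] 1276.2504375502706
```

View pics/c_top.png

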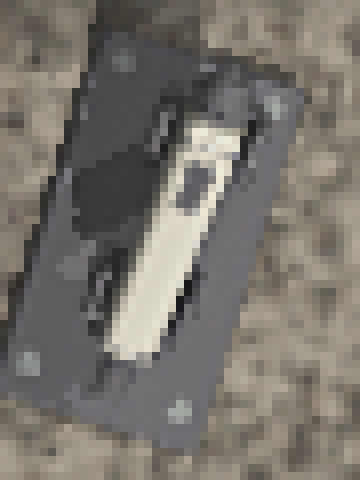

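View pics/c_scene.png

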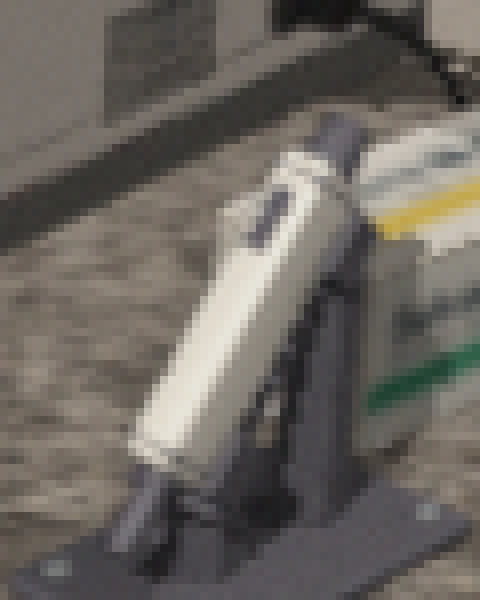

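The crops show the stand base's corners near top pixels (368,179), (393,186), (379,231) and (355,224). The nose points up the image, so the stand's +x is about world +x turned −20°.

```bash
python3 - <<'E'
from h import *
np.set_printoptions(precision=2,suppress=True)
uv=np.array([[368.1,178.75],[393.1,186.25],[378.75,231.25],[355,223.75]]);W=ray('top',uv,8);print(W)
c=W.mean(0);l=(W[0]+W[1]-W[2]-W[3])/2;print('len',np.linalg.norm(l),'w',np.linalg.norm(W[0]-W[1]),np.linalg.norm(W[2]-W[3]),'yaw',np.degrees(np.arctan2(l[1],l[0])))
P=cloud('top',np.load('pics/top0.npy'));p=cv2.imread('pics/top0.png')
# white barrel in top image: fit rect, cast centre line onto upper face
m=np.zeros((400,640),np.uint8);r=np.s_[185:224,362:390];m[r]=((p[r].min(2)>140)*1)
k=max(cv2.findContours(m,0,2)[0],key=cv2.contourArea);b=cv2.minAreaRect(k.astype(np.float32));print(b,cv2.boxPoints(b))
# barrel face points at height, cross-section
mm=cv2.erode(m,np.ones((3,3)))>0;X=P[mm];X=X[(X[:,2]>30)&(X[:,2]<160)]
mu=X.mean(0);v=np.linalg.svd(X-mu)[2];print(len(X),mu,v)
yaw=np.arctan2(l[1],l[0]);xs=np.array([np.cos(yaw),np.sin(yaw),0]);O=c-8*xs;print('origin',O)
seat=np.array([O[0],O[1],85]);a=xs*np.sin(np.radians(40))+np.array([0,0,np.cos(np.radians(40))]);nn=-xs*np.cos(np.radians(40))+np.array([0,0,np.sin(np.radians(40))]);ys=np.cross(nn,a)
D=X-seat;print('pts along a,n,y',(D@a).min(),(D@a).max(),np.median(D@nn),np.median(D@ys))
q=manip.snapshot('top')[1];s=manip.get_state();print(s['tcp_pos'])
E
```

```text
[[ 540.6  -250.24    8.  ]
 [ 518.69 -316.69    8.  ]
 [ 398.56 -272.98    8.  ]
 [ 419.9  -210.73    8.  ]]
len 127.39917140565025 w 69.96800246437888 65.80077557531287 yaw -19.064758205974712
((376.2037658691406, 204.69036865234375), (6.679367542266846, 31.170377731323242), 21.250505447387695) [[367.44 218.01]
 [378.74 188.95]
 [384.97 191.38]
 [373.67 220.43]]
74 [ 450.38 -254.36   89.17] [[-0.59  0.22 -0.78]
 [-0.29 -0.96 -0.06]
 [ 0.75 -0.19 -0.63]]
origin [ 461.88 -260.05    8.  ]
pts along a,n,y -42.834002322444945 51.32904815470434 12.259506671224724 1.5840558788256316
[ 190.45 -542.11  204.83]
```

move_arm([
  [0.25, -0.12, 0, 0.05],
  [0.5, -0.25, 0, 0.1],
  [0.75, -0.37, 0, 0.15],
  [0.88, -0.43, 0, 0.2156],
  [0.88, -0.43, 0, 0.2156],
  [0.88, -0.43, 0, 0.2156],
], hand=60)

```text
time_s: 0.9
tcp_pos: [327.6, -403.6, 205.3]
eef_rot: [[0.944, -0.331, -0.001], [-0.331, -0.944, -0.001], [-0.001, 0.001, -1.0]]
contact_force: [-0.3, 0.2, -0.5]
gripper_width: 0.639
gripper_force: 0.0
```

move_arm([
  [0.14, -0.3, 0, 0],
  [0.28, -0.6, 0, 0],
  [0.426, -0.9, 0, 0],
  [0.426, -0.9, 0.2, 0],
  [0.426, -0.9, 0.35, 0],
  [0.426, -0.9, 0.35, 0],
  [0.426, -0.9, 0.35, 0],
], hand=50)

```text
time_s: 1.78
tcp_pos: [468.7, -263.3, 136.4]
eef_rot: [[0.943, -0.334, 0.001], [-0.334, -0.943, -0.001], [0.001, 0.001, -1.0]]
contact_force: [-0.1, -0.0, 0.2]
gripper_width: 0.53
gripper_force: 0.0
```

```bash
python3 - <<'E'
from h import *
ims=[]
for n,ro in(('top',np.s_[160:250,320:420]),('scene',np.s_[110:260,340:440])):
    p,d=manip.snapshot(n);o=cv2.resize(p[ro],None,fx=4,fy=4);ims.append(np.pad(o,((0,600-o.shape[0]),(0,0),(0,0))))
cv2.imwrite('pics/pre.png',np.hstack(ims))
E
```

```text
(no output)
```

View pics/pre.png

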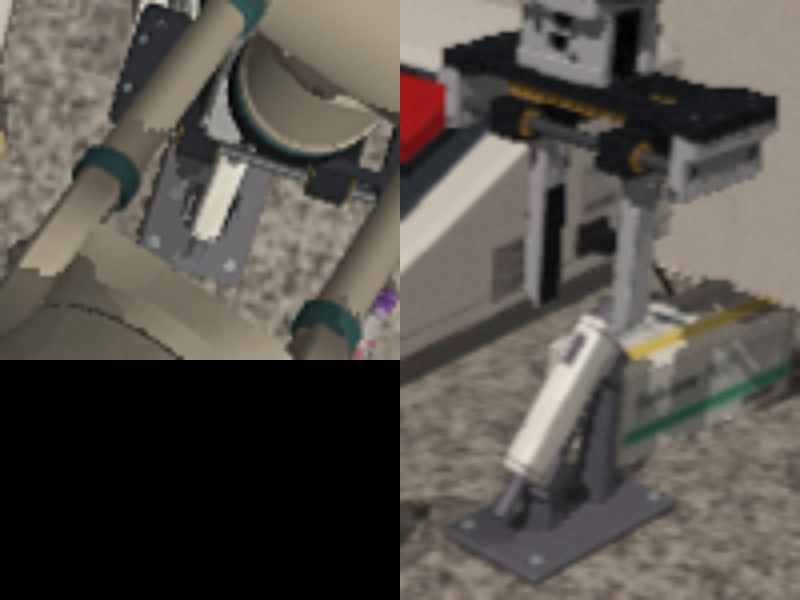

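The fingers straddle the barrel between the saddles. In the scene crop the right finger is beside the barrel at (630,330); in the top crop the barrel runs from (205,230) to (235,165). Next I descend.

move_arm([
  [-0.01, 0, 0.08, 0],
  [-0.01, 0, 0.16, 0],
  [-0.01, 0, 0.24, 0],
  [-0.01, 0, 0.29, 0],
  [-0.01, 0, 0.315, 0],
  [-0.01, 0, 0.315, 0],
  [-0.01, 0, 0.315, 0],
])

```text
time_s: 2.75
tcp_pos: [466.9, -261.4, 73.0]
eef_rot: [[0.943, -0.333, 0.001], [-0.333, -0.943, -0.001], [0.001, 0.0, -1.0]]
contact_force: [-0.5, 1.3, -0.4]
gripper_width: 0.532
gripper_force: 0.0
```

move_arm([
  [0, 0, 0, 0],
  [0, 0, 0, 0],
  [0, 0, 0, 0],
  [0, 0, 0, 0],
  [0, 0, 0, 0],
  [0, 0, 0, 0],
  [0, 0, 0, 0],
  [0, 0, 0, 0],
], hand=0, force=12)

```text
time_s: 3.75
tcp_pos: [466.6, -261.1, 72.5]
eef_rot: [[0.943, -0.333, 0.0], [-0.333, -0.943, -0.0], [0.0, 0.0, -1.0]]
contact_force: [0.8, 0.9, -0.2]
gripper_width: 0.19
gripper_force: 12.0
```

move_arm([
  [-0.02, 0, -0.05, 0],
  [-0.04, 0, -0.12, 0],
  [-0.04, 0, -0.3, 0],
  [-0.04, 0, -0.5, 0],
  [-0.04, 0, -0.7, 0],
  [-0.04, 0, -0.7, 0],
  [-0.04, 0, -0.7, 0],
])

```text
time_s: 4.62
tcp_pos: [458.2, -258.0, 212.1]
eef_rot: [[0.943, -0.333, -0.001], [-0.333, -0.943, 0.0], [-0.001, -0.0, -1.0]]
contact_force: [0.2, -0.0, -1.2]
gripper_width: 0.192
gripper_force: 12.0
```

```bash
cat >> h.py <<'E'
def pen(n='scene',save=None):
    """image axis of the white barrel near the fingers -> points, tilt in the tool x-z plane through the TCP"""
    p,d=manip.snapshot(n);s=manip.get_state();C=cloud(n,d);R=np.array(s['eef_rot']);D=(C-s['tcp_pos'])@R
    m=((p.min(2)>140)&(abs(D[...,0])<75)&(abs(D[...,1])<12)&(D[...,2]>-75)&(D[...,2]<50)&(d>0))
    m&=~((abs(D[...,0])<9)&(abs(D[...,1])>9.5))
    X=D[m];X=X[:,[0,2]];mu=np.median(X,0);v=np.linalg.svd(X-mu)[2][0];v=-v*np.sign(v[1])
    if save:
        c=manip.camera_info(n);g=(np.array(s['tcp_pos'])-c['xyz'])@np.array(c['attitude']);u,w=int(g[0]/g[2]*c['fx']+c['cx']),int(g[1]/g[2]*c['fy']+c['cy'])
        p[m]=p[m]//2+np.array([0,100,0],np.uint8) if 0 else p[m]
        cv2.imwrite(save,cv2.resize(p[max(0,w-60):w+40,max(0,u-60):u+60],None,fx=5,fy=5))
    return m.sum(),mu,np.degrees(np.arctan2(v[0],-v[1])),X
E
python3 - <<'E'
from h import *
print(pen('scene','pics/lift.png')[:3])
s=manip.get_state();print(s['contact_force'],s['ft_torque'],s['tcp_pos'])
E
```

```text
(np.int64(215), array([-23.79782482, -12.13108482]), np.float64(35.505760611479495))
[ 0.41841248 -0.2826309  -0.6472897 ] [ 0.09300198  0.02988744 -0.00155189] [ 457.90043175 -257.73830639  211.33472226]
```

View pics/lift.png

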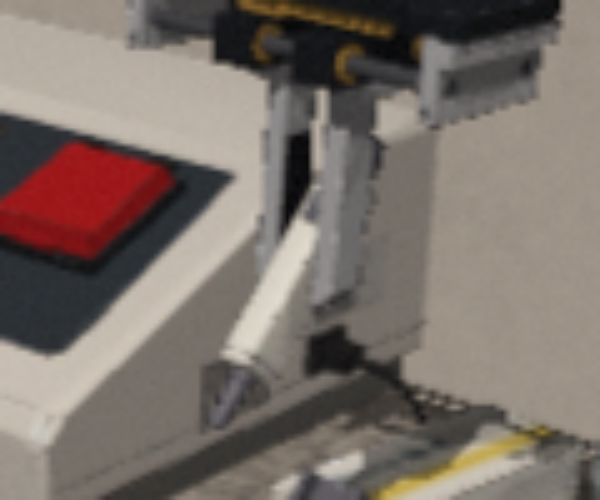

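The pen is held and still leans about 40° with the button at lower left (215,410). I'll carry it over to the pad.

move_arm([
  [-0.04, -0.1, 0, 0],
  [-0.12, -0.32, 0, 0],
  [-0.21, -0.59, 0, 0],
  [-0.3, -0.85, 0, 0],
  [-0.3, -0.85, 0, 0],
])

```text
time_s: 5.3
tcp_pos: [457.1, -73.2, 211.6]
eef_rot: [[0.945, -0.327, -0.003], [-0.327, -0.945, 0.003], [-0.003, -0.002, -1.0]]
contact_force: [-0.4, -0.4, -1.4]
gripper_width: 0.19
gripper_force: 12.0
```

move_arm([
  [-0.1, -0.26, 0, 0],
  [-0.19, -0.52, 0, 0],
  [-0.28, -0.75, 0, 0],
  [-0.3, -0.85, 0, 0],
  [-0.3, -0.85, 0.1, 0],
  [-0.3, -0.85, 0.2, 0],
  [-0.3, -0.85, 0.2, 0],
])

```text
time_s: 6.18
tcp_pos: [457.1, 101.9, 170.5]
eef_rot: [[0.943, -0.333, -0.005], [-0.333, -0.943, -0.001], [-0.005, 0.002, -1.0]]
contact_force: [0.5, -0.2, -0.9]
gripper_width: 0.195
gripper_force: 12.0
```

move_arm([
  [0, 0, 0, 0],
  [0, 0, 0, 0],
  [0, 0, 0, 0],
  [0, 0, 0, 0],
  [0, 0, 0, 0],
  [0, 0, 0, 0],
], force=3)

```text
time_s: 6.92
tcp_pos: [459.1, 102.2, 172.5]
eef_rot: [[0.943, -0.333, 0.0], [-0.333, -0.943, -0.0], [0.0, 0.0, -1.0]]
contact_force: [0.3, -0.1, -1.0]
gripper_width: 0.19
gripper_force: 3.0
```

```bash
python3 - <<'E'
from h import *
print(pen('scene','pics/pad1.png')[:3])
s=manip.get_state();print(s['contact_force'],s['ft_torque'],s['tcp_pos'],s['q'])
E
```

```text
(np.int64(108), array([-24.68165389, -11.21332129]), np.float64(39.177871498200474))
[-0.32790262 -0.5735405  -1.05098458] [-0.04133856 -0.00364146  0.05542677] [459.06642341 102.15544848 172.45251787] [ 7.09296594e-02  1.40749651e-01  1.77034298e+00 -9.66063235e-05
  1.23044541e+00  1.98129098e+00]
```

View pics/pad1.png

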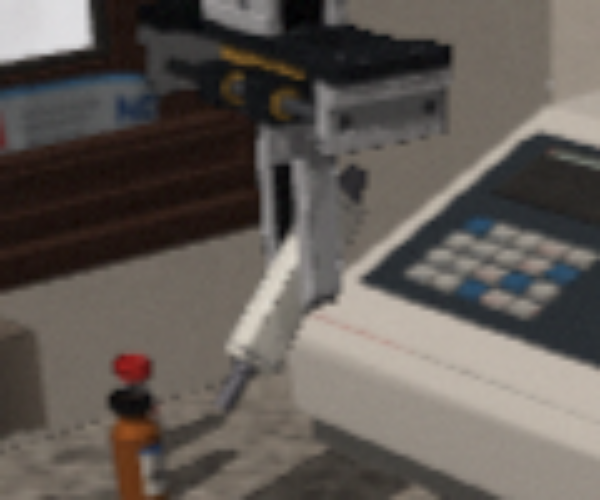

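Even at 3 N the pen keeps its 39° lean, so I'll turn it upright in a light grip with the button bearing on the pad. First I lower it gently to find contact.

move_arm([
  [0.05, 0, 0.1, 0],
  [0.05, 0, 0.3, 0],
  [0.05, 0, 0.45, 0],
  [0.05, 0, 0.51, 0],
  [0.05, 0, 0.51, 0],
  [0.05, 0, 0.51, 0],
], force=10)

```text
time_s: 7.72
tcp_pos: [469.7, 98.9, 71.5]
eef_rot: [[0.943, -0.333, 0.002], [-0.333, -0.943, 0.0], [0.002, -0.001, -1.0]]
contact_force: [1.0, -0.1, -0.6]
gripper_width: 0.193
gripper_force: 10.0
```

move_arm([
  [0, 0, 0.015, 0],
  [0, 0, 0.015, 0],
])

```text
time_s: 7.98
tcp_pos: [468.7, 98.9, 67.8]
eef_rot: [[0.943, -0.333, 0.001], [-0.333, -0.943, -0.0], [0.001, -0.0, -1.0]]
contact_force: [0.5, -0.3, -1.9]
gripper_width: 0.192
gripper_force: 10.0
```

move_arm([
  [0, 0, 0.015, 0],
  [0, 0, 0.015, 0],
])

```text
time_s: 8.22
tcp_pos: [468.3, 98.8, 64.3]
eef_rot: [[0.943, -0.333, -0.0], [-0.333, -0.943, -0.0], [-0.0, 0.0, -1.0]]
contact_force: [0.9, 0.2, -1.3]
gripper_width: 0.192
gripper_force: 10.0
```

move_arm([
  [0, 0, 0.012, 0],
  [0, 0, 0.012, 0],
])

```text
time_s: 8.48
tcp_pos: [468.3, 98.8, 61.8]
eef_rot: [[0.943, -0.333, -0.001], [-0.333, -0.943, -0.0], [-0.0, 0.0, -1.0]]
contact_force: [-0.3, 0.1, -1.8]
gripper_width: 0.191
gripper_force: 10.0
```

move_arm([
  [0, 0, 0.012, 0],
  [0, 0, 0.012, 0],
])

```text
time_s: 8.72
tcp_pos: [468.3, 98.8, 59.4]
eef_rot: [[0.943, -0.333, -0.0], [-0.333, -0.943, -0.0], [-0.0, 0.0, -1.0]]
contact_force: [0.2, -0.7, -1.7]
gripper_width: 0.19
gripper_force: 10.0
```

```bash
python3 - <<'E'
from h import *
n,mu,ang,X=pen('scene');print(n,mu,ang)
s=manip.get_state();print(s['contact_force'],s['tcp_pos'])
# grey button tip: extent of low points under the barrel
p,d=manip.snapshot('scene');s=manip.get_state();D=(cloud('scene',d)-s['tcp_pos'])@np.array(s['eef_rot'])
m=(abs(D[...,1])<8)&(D[...,0]<-10)&(D[...,0]>-75)&(D[...,2]>0)&(s['tcp_pos'][2]-D[...,2]>9);Y=D[m];print(len(Y),Y[:,0].min(),Y[:,2].max())
for i in np.argsort(-Y[:,2])[:8]:print(np.round(Y[i],1))
E
```

```text
104 [-25.11973876 -10.24037979] 39.9641675541914
[ 1.30211516  0.37177277 -1.59999467] [468.40834916  98.81290727  59.51950607]
123 -73.4286193866403 50.53515959646174
[-59.3  -4.1  50.5]
[-33.9  -4.8  50.5]
[-67.5   4.1  50.5]
[-31.1   5.4  50.4]
[-56.6   6.3  50.4]
[-28.7  -7.9  50.4]
[-19.9   7.7  50.3]
[-39.3  -1.4  50.3]
```

move_arm([
  [0, 0, 0.012, 0],
  [0, 0, 0.012, 0],
])

```text
time_s: 9.07
tcp_pos: [468.3, 98.8, 57.0]
eef_rot: [[0.943, -0.333, -0.0], [-0.333, -0.943, -0.0], [-0.0, 0.0, -1.0]]
contact_force: [0.9, 0.1, -1.4]
gripper_width: 0.188
gripper_force: 10.0
```

move_arm([
  [0, 0, 0.01, 0],
  [0, 0, 0.01, 0],
])

```text
time_s: 9.32
tcp_pos: [468.4, 98.8, 55.1]
eef_rot: [[0.943, -0.333, -0.0], [-0.333, -0.943, -0.0], [-0.0, 0.0, -1.0]]
contact_force: [-0.0, -0.3, -0.7]
gripper_width: 0.19
gripper_force: 10.0
```

move_arm([
  [0, 0, 0.01, 0],
  [0, 0, 0.01, 0],
])

```text
time_s: 9.57
tcp_pos: [468.8, 98.8, 53.4]
eef_rot: [[0.943, -0.333, 0.001], [-0.333, -0.943, -0.0], [0.001, -0.0, -1.0]]
contact_force: [0.2, -0.3, 1.2]
gripper_width: 0.19
gripper_force: 10.0
```

move_arm([
  [-0.02, 0, -0.01, 0],
  [-0.04, 0, -0.023, 0],
  [-0.04, 0, -0.023, 0],
], force=4)

```text
time_s: 9.95
tcp_pos: [460.4, 101.6, 58.0]
eef_rot: [[0.943, -0.333, -0.0], [-0.333, -0.943, -0.0], [-0.0, 0.0, -1.0]]
contact_force: [1.0, -0.4, -0.9]
gripper_width: 0.188
gripper_force: 4.0
```

```bash
python3 - <<'E'
from h import *
n,mu,ang,X=pen('scene');print(n,mu,ang)
s=manip.get_state();print(s['contact_force'],s['tcp_pos'])
E
```

```text
103 [-23.83146662 -12.32905546] 39.036398580314355
[-0.75799431 -0.09535186 -0.94998222] [460.72693704 101.59484231  57.95471384]
```

move_arm([
  [0, 0, 0.02, 0],
  [0, 0, 0.025, 0],
  [-0.02, 0, 0.02, 0],
  [-0.04, 0, 0.015, 0],
  [-0.06, 0, 0.01, 0],
])

```text
time_s: 10.62
tcp_pos: [448.8, 105.6, 55.7]
eef_rot: [[0.943, -0.333, -0.001], [-0.333, -0.943, -0.0], [-0.001, 0.0, -1.0]]
contact_force: [0.6, 0.0, -1.1]
gripper_width: 0.192
gripper_force: 4.0
```

```bash
python3 - <<'E'
from h import *
n,mu,ang,X=pen('scene');print(n,mu,ang)
s=manip.get_state();print(s['contact_force'],s['tcp_pos'])
E
```

```text
107 [-23.92689177 -10.83544834] 38.82924343347656
[-0.60560354  0.32045498 -1.46111657] [448.21734511 105.72992012  55.79860958]
```

move_arm([
  [0.06, 0, 0, 0],
  [0.06, 0, 0.02, 0],
  [0.06, 0, 0.025, 0],
  [0.04, 0, 0.025, 0],
  [0.03, 0, 0.025, 0],
], force=8)

```text
time_s: 11.3
tcp_pos: [455.8, 103.6, 51.3]
eef_rot: [[0.943, -0.333, 0.002], [-0.333, -0.943, 0.0], [0.001, -0.001, -1.0]]
contact_force: [3.4, -0.9, 3.3]
gripper_width: 0.19
gripper_force: 8.0
```

```bash
python3 - <<'E'
from h import *
s=manip.get_state();print(s['contact_force'],s['tcp_pos'])
n,mu,ang,X=pen('scene');print(n,mu,ang)
E
```

```text
[ 3.44211805 -0.91171471  3.3420741 ] [455.7554757  103.57848864  51.26850294]
103 [-23.83092    -12.38176517] 40.59453730950829
```

move_arm([
  [-0.03, 0, 0, 0],
])

```text
time_s: 11.48
tcp_pos: [449.9, 105.5, 51.0]
eef_rot: [[0.943, -0.333, 0.001], [-0.333, -0.943, -0.0], [0.001, -0.0, -1.0]]
contact_force: [3.1, -1.0, 3.0]
gripper_width: 0.191
gripper_force: 8.0
```

```bash
python3 - <<'E'
from h import *
s=manip.get_state();print(s['contact_force'],s['tcp_pos'])
n,mu,ang,X=pen('scene');print(n,mu,ang)
E
```

```text
[ 3.14914262 -1.04631764  2.97597188] [449.86683565 105.51019904  51.02336287]
104 [-23.28799125 -11.03174443] 39.51554486632814
```

Dragging on the flat pad gives a friction of about 0.8, only just the tangent of the lean, so the pen won't turn that way. I'll turn the tool round and tip the pen up by butting its end face against the pad's near edge.

move_arm([
  [0, 0, -0.15, 0],
  [0, 0, -0.4, -0.05],
  [-0.1, 0.15, -0.5, -0.109],
  [-0.2, 0.3, -0.5, -0.168],
  [-0.306, 0.469, -0.5, -0.227],
  [-0.306, 0.469, -0.5, -0.286],
  [-0.306, 0.469, -0.5, -0.345],
  [-0.306, 0.469, -0.5, -0.404],
  [-0.306, 0.469, -0.5, -0.463],
  [-0.306, 0.469, -0.5, -0.522],
], force=15)

```text
time_s: 12.78
tcp_pos: [357.1, 38.2, 149.2]
eef_rot: [[0.261, 0.965, -0.007], [0.965, -0.261, 0.001], [-0.001, -0.007, -1.0]]
contact_force: [0.3, -0.1, -1.7]
gripper_width: 0.193
gripper_force: 15.0
```

move_arm([
  [0, 0, 0, -0.059],
  [0, 0, 0, -0.118],
  [0, 0, 0, -0.177],
  [0, 0, 0, -0.236],
  [0, 0, 0, -0.295],
  [0, 0, 0, -0.354],
  [0, 0, 0, -0.413],
  [0, 0, 0, -0.472],
  [0, 0, 0, -0.531],
  [0, 0, 0, -0.59],
])

```text
time_s: 14.02
tcp_pos: [357.1, 38.2, 149.2]
eef_rot: [[-1.0, -0.019, -0.007], [-0.019, 1.0, 0.001], [0.007, 0.001, -1.0]]
contact_force: [0.0, 0.1, -1.0]
gripper_width: 0.194
gripper_force: 15.0
```

move_arm([
  [0, 0, 0, -0.059],
  [0, 0, 0, -0.118],
  [0, 0, 0, -0.184],
  [0, 0, 0, -0.184],
  [0, 0, 0, -0.184],
  [0, 0, 0, -0.184],
])

```text
time_s: 14.78
tcp_pos: [360.0, 37.6, 150.5]
eef_rot: [[-0.831, -0.556, -0.001], [-0.556, 0.831, 0.0], [0.001, 0.001, -1.0]]
contact_force: [-0.7, -0.6, -1.9]
gripper_width: 0.191
gripper_force: 15.0
```

```bash
python3 - <<'E'
from h import *
s=manip.get_state();print(s['contact_force'],s['tcp_pos'],s['q'])
p,d=manip.snapshot('scene');cv2.imwrite('pics/turn.png',p[130:330,180:400].repeat(3,0).repeat(3,1))
print(ray('top',[(265,240),(250,250),(265,212),(237,240)],0))
n,mu,ang,X=pen('top');print(n,mu,ang)
E
```

```text
[-0.65858848 -0.64585733 -1.8887876 ] [360.03723717  37.57005264 150.52295142] [-8.89374817e-02 -7.71046640e-03  1.99507920e+00  4.80991086e-07
  1.15554582e+00 -2.24877630e+00]
[[382.92613545  28.4489737    0.        ]
 [357.48560744  68.11164167   0.        ]
 [457.6147463   27.8986715    0.        ]
 [384.63282517 102.31469481   0.        ]]
1 [ 38.71004053 -61.44449381] -0.0
```

View pics/turn.png

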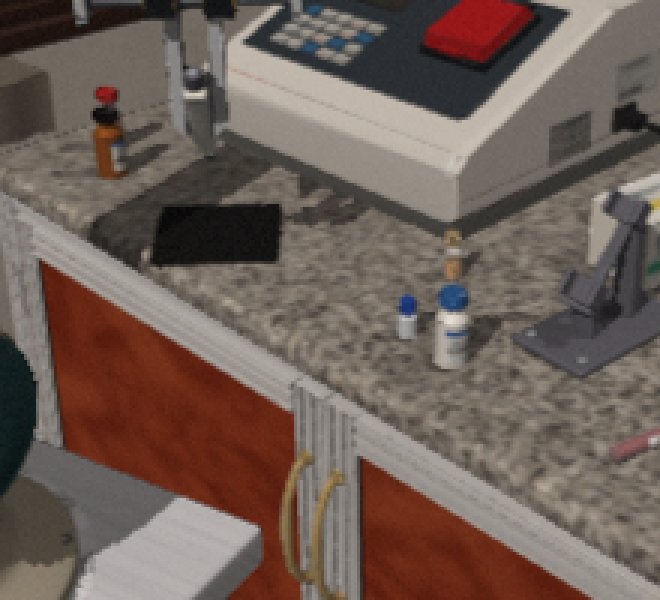

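The pen now leans away from the pad with its button towards the pad's near edge, which shows at crop (150–280,262), and the bench in front of it is free. I'll lower it and push the button's end against the edge.

move_arm([
  [0, 0, 0.15, 0],
  [0, 0, 0.35, 0],
  [0, 0, 0.46, 0],
  [0, 0, 0.4925, 0],
  [0, 0, 0.4925, 0],
  [0, 0, 0.4925, 0],
], force=5)

```text
time_s: 15.62
tcp_pos: [361.7, 37.3, 53.2]
eef_rot: [[-0.831, -0.557, 0.002], [-0.557, 0.831, -0.0], [-0.002, -0.001, -1.0]]
contact_force: [0.3, -0.2, -0.6]
gripper_width: 0.191
gripper_force: 5.0
```

move_arm([
  [-0.03, 0, 0, 0],
  [-0.045, 0, 0, 0],
  [-0.065, 0, -0.005, 0],
])

```text
time_s: 16.0
tcp_pos: [371.2, 44.4, 53.5]
eef_rot: [[-0.83, -0.557, -0.001], [-0.557, 0.83, -0.001], [0.001, -0.0, -1.0]]
contact_force: [-2.2, -2.0, 2.3]
gripper_width: 0.19
gripper_force: 5.0
```

```bash
python3 - <<'E'
from h import *
s=manip.get_state();print(s['contact_force'],s['tcp_pos'])
for n in('scene',):
    n,mu,ang,X=pen(n);print(n,mu,ang)
E
```

```text
[-2.22734583 -2.0378184   2.28003949] [371.18219694  44.40536167  53.52356456]
14 [ 33.54839534 -46.90275875] 14.683497045447824
```

move_arm([
  [-0.015, 0, -0.01, 0],
  [-0.03, 0, -0.02, 0],
  [-0.05, 0, -0.031, 0],
])

```text
time_s: 16.42
tcp_pos: [379.8, 50.5, 59.6]
eef_rot: [[-0.831, -0.556, -0.0], [-0.556, 0.831, 0.0], [0.0, 0.0, -1.0]]
contact_force: [-1.6, -0.8, -2.2]
gripper_width: 0.192
gripper_force: 5.0
```

```bash
python3 - <<'E'
from h import *
s=manip.get_state();print(s['contact_force'],s['tcp_pos'])
p,d=manip.snapshot('scene');R=np.array(s['eef_rot']);D=(cloud('scene',d)-s['tcp_pos'])@R
m=(p.min(2)>120)&(abs(D[...,1])<14)&(abs(D[...,0])<60)&(D[...,2]>-60)&(D[...,2]<45)
X=D[m];print(len(X))
for z in range(-55,45,10):
    k=(abs(X[:,2]-z)<5);print(z,k.sum(),np.round(np.median(X[k],0),1) if k.any() else '')
c=manip.camera_info('scene');g=(s['tcp_pos']-c['xyz'])@np.array(c['attitude']);u,w=int(g[0]/g[2]*c['fx']+c['cx']),int(g[1]/g[2]*c['fy']+c['cy'])
cv2.imwrite('pics/edge.png',cv2.resize(p[w-60:w+40,u-60:u+60],None,fx=6,fy=6))
E
```

```text
[-1.58705987 -0.82609045 -2.2058398 ] [379.80435476  50.50544166  59.60540155]
43
-55 16 [ 32.1   2.6 -52.1]
-45 14 [ 30.7   4.2 -48.4]
-35 4 [ 11.5  13.4 -37.9]
-25 2 [  7.5  12.1 -24.4]
-15 3 [ 10.7  12.4 -16.6]
-5 4 [ 8.3 -0.1 -8.8]
5 0 
15 0 
25 0 
35 0
```

View pics/edge.png

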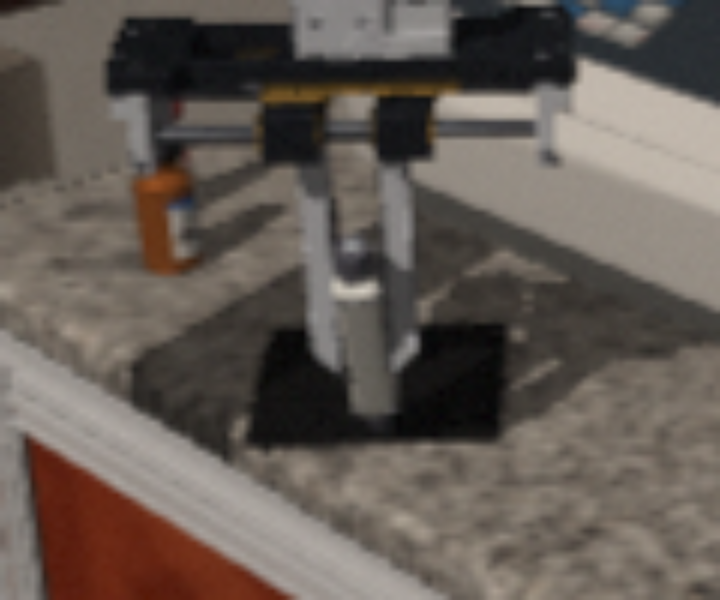

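The pen is seen end-on at crop (345–395,230–420) with its button end at the pad's near edge (375,420). I'll measure the lean from depth on its near face and continue the arc.

```bash
cat >> h.py <<'E'
def face(verbose=0):
    """lean from depth on the barrel's near face (tool x towards the camera)"""
    p,d=manip.snapshot('scene');s=manip.get_state();D=(cloud('scene',d)-s['tcp_pos'])@np.array(s['eef_rot'])
    m=(abs(D[...,1])<6)&(D[...,0]>-35)&(D[...,0]<50)&(D[...,2]>-75)&(D[...,2]<55)&(p.mean(2)>85)&(s['tcp_pos'][2]-D[...,2]>12)
    X=D[m];out=[]
    for z in range(-75,56,5):
        k=abs(X[:,2]-z)<2.5
        if k.sum()>1: out.append((z,k.sum(),np.median(X[k,0]),p[m][k].mean()))
    o=np.array(out);g=o[(o[:,0]>-50)&(o[:,0]<20)]
    f=np.polyfit(g[:,0],g[:,2],1);r=g[:,2]-np.polyval(f,g[:,0]);g=g[abs(r)<4];f=np.polyfit(g[:,0],g[:,2],1)
    print('lean %.1f'%np.degrees(np.arctan(-f[0])),'F',np.round(s['contact_force'],1),'tcp',np.round(s['tcp_pos'],1))
    if verbose: print(np.round(o,1))
E
python3 -c "
from h import *
face(1)"
```

```text
lean 32.9 F [-0.1 -0.2 -1.1] tcp [381.   50.8  59.8]
[[-70.    9.   31.9 116.6]
 [-65.    5.   34.8  95.6]
 [-55.    3.   30.2 138.8]
 [-50.   12.   33.2 165.8]
 [-45.    5.   32.8  97.4]
 [-40.    5.   29.3  94. ]
 [-35.    9.   25.6  97. ]
 [-30.    4.   22.   96.2]
 [-25.    7.   18.9  94. ]
 [-20.    7.   15.7  96.2]
 [-15.    7.   11.   97. ]
 [-10.    5.    9.   96.5]
 [ -5.    4.    5.4  92.5]
 [  0.    6.    4.3  92.7]
 [  5.    7.   -1.2  90.7]
 [ 10.    4.   -1.9  90.5]
 [ 15.    4.   -7.   91.8]
 [ 20.    5.   -8.6  95. ]
 [ 25.    4.  -13.6  94.2]
 [ 30.    2.  -17.3 101.7]]
```

The lean has come down to about 33–34° and the button now rests on the pad, where friction can finish the turn. I'll press lightly and drag.

move_arm([
  [0, 0, 0.015, 0],
  [-0.025, 0, 0.008, 0],
  [-0.05, 0, 0, 0],
  [-0.075, 0, -0.008, 0],
])

```text
time_s: 17.02
tcp_pos: [392.9, 59.0, 61.2]
eef_rot: [[-0.831, -0.557, 0.001], [-0.557, 0.831, 0.0], [-0.001, -0.0, -1.0]]
contact_force: [0.3, 0.3, -0.7]
gripper_width: 0.194
gripper_force: 5.0
```

```bash
python3 -c "
from h import *
face()"
```

```text
lean 33.1 F [ 0.5  0.2 -1.1] tcp [393.8  59.1  61.4]
```

move_arm([
  [0, 0, 0.01, 0],
  [0, 0, 0.02, 0],
  [-0.025, 0, 0.02, 0],
  [-0.05, 0, 0.017, 0],
  [-0.075, 0, 0.013, 0],
])

```text
time_s: 17.7
tcp_pos: [405.6, 67.3, 58.5]
eef_rot: [[-0.831, -0.556, 0.001], [-0.556, 0.831, 0.0], [-0.001, -0.0, -1.0]]
contact_force: [0.6, -0.1, -0.9]
gripper_width: 0.191
gripper_force: 5.0
```

```bash
python3 -c "
from h import *
face()"
```

```text
lean 34.3 F [ 0.3 -0.1 -0.8] tcp [406.4  67.5  58.7]
```

move_arm([
  [0, 0, 0.01, 0],
  [0, 0, 0.01, 0],
])

```text
time_s: 18.0
tcp_pos: [405.1, 66.8, 56.6]
eef_rot: [[-0.831, -0.557, 0.001], [-0.557, 0.831, -0.0], [-0.0, -0.001, -1.0]]
contact_force: [0.1, 0.0, 0.7]
gripper_width: 0.19
gripper_force: 5.0
```

move_arm([
  [0, 0, 0.01, 0],
  [0, 0, 0.01, 0],
])

```text
time_s: 18.25
tcp_pos: [404.3, 66.5, 54.6]
eef_rot: [[-0.831, -0.557, -0.001], [-0.557, 0.831, -0.001], [0.001, -0.0, -1.0]]
contact_force: [-1.6, -1.5, 4.2]
gripper_width: 0.193
gripper_force: 5.0
```

move_arm([
  [-0.02, 0, 0.007, 0],
  [-0.04, 0, 0.007, 0],
])

```text
time_s: 18.5
tcp_pos: [410.9, 71.6, 52.9]
eef_rot: [[-0.831, -0.556, -0.001], [-0.556, 0.831, 0.0], [0.001, 0.001, -1.0]]
contact_force: [-1.7, -0.7, 2.1]
gripper_width: 0.193
gripper_force: 5.0
```

```bash
python3 -c "
from h import *
face()"
```

```text
lean 36.3 F [-1.2 -0.8  4.2] tcp [411.8  71.9  53. ]
```

Pressing tilts it back a little. The edge works better, so I'll go back and set the button's rim down on the bench against the pad's vertical side.

move_arm([
  [0, 0, -0.08, 0],
  [0.1, 0, -0.12, 0],
  [0.29, 0, -0.12, 0],
  [0.29, 0, -0.05, 0],
  [0.29, 0, -0.01, 0],
  [0.29, 0, 0, 0],
  [0.29, 0, 0, 0],
])

```text
time_s: 19.42
tcp_pos: [363.3, 39.1, 53.1]
eef_rot: [[-0.831, -0.557, -0.0], [-0.557, 0.831, -0.0], [0.0, 0.0, -1.0]]
contact_force: [0.4, 0.0, -0.3]
gripper_width: 0.19
gripper_force: 5.0
```

```bash
python3 -c "
from h import *
face()"
```

```text
lean 36.8 F [ 0.5 -0.4 -1.7] tcp [363.5  39.1  53.2]
```

move_arm([
  [0, 0, 0.006, 0],
  [0, 0, 0.006, 0],
])

```text
time_s: 19.73
tcp_pos: [363.3, 39.2, 52.0]
eef_rot: [[-0.831, -0.557, 0.0], [-0.557, 0.831, -0.0], [-0.0, -0.0, -1.0]]
contact_force: [0.7, 0.1, -1.2]
gripper_width: 0.187
gripper_force: 5.0
```

move_arm([
  [0, 0, 0.006, 0],
  [0, 0, 0.006, 0],
])

```text
time_s: 19.98
tcp_pos: [363.1, 39.1, 50.7]
eef_rot: [[-0.831, -0.557, -0.0], [-0.557, 0.831, -0.0], [0.0, 0.0, -1.0]]
contact_force: [0.2, 0.8, -0.6]
gripper_width: 0.192
gripper_force: 5.0
```

move_arm([
  [0, 0, 0.006, 0],
  [0, 0, 0.006, 0],
])

```text
time_s: 20.23
tcp_pos: [363.2, 39.1, 49.5]
eef_rot: [[-0.831, -0.557, 0.0], [-0.557, 0.831, -0.0], [0.0, -0.0, -1.0]]
contact_force: [0.0, 0.1, -0.8]
gripper_width: 0.188
gripper_force: 5.0
```

move_arm([
  [0, 0, 0.006, 0],
  [0, 0, 0.006, 0],
])

```text
time_s: 20.48
tcp_pos: [363.2, 39.0, 48.5]
eef_rot: [[-0.831, -0.557, 0.0], [-0.557, 0.831, -0.0], [0.0, -0.0, -1.0]]
contact_force: [-0.7, -1.3, 1.8]
gripper_width: 0.192
gripper_force: 5.0
```

move_arm([
  [0, 0, 0.006, 0],
  [0, 0, 0.006, 0],
])

```text
time_s: 20.72
tcp_pos: [362.8, 38.9, 47.2]
eef_rot: [[-0.831, -0.557, -0.001], [-0.557, 0.831, -0.001], [0.001, -0.0, -1.0]]
contact_force: [-1.8, -1.7, 4.4]
gripper_width: 0.193
gripper_force: 5.0
```

move_arm([
  [0, 0, -0.007, 0],
  [-0.02, 0, -0.007, 0],
  [-0.035, 0, -0.008, 0],
  [-0.05, 0, -0.018, 0],
  [-0.07, 0, -0.028, 0],
  [-0.089, 0, -0.036, 0],
], force=4)

```text
time_s: 21.48
tcp_pos: [377.8, 49.1, 54.5]
eef_rot: [[-0.831, -0.557, -0.001], [-0.557, 0.831, -0.0], [0.001, 0.0, -1.0]]
contact_force: [-2.3, -1.2, 0.8]
gripper_width: 0.193
gripper_force: 4.0
```

```bash
python3 -c "
from h import *
face()"
```

```text
lean 31.4 F [-1.6  0.4  2. ] tcp [378.5  49.3  54.7]
```

move_arm([
  [-0.02, 0, -0.006, 0],
  [-0.04, 0, -0.014, 0],
  [-0.06, 0, -0.02, 0],
  [-0.08, 0, -0.026, 0],
])

```text
time_s: 22.02
tcp_pos: [391.6, 58.2, 59.6]
eef_rot: [[-0.831, -0.557, 0.0], [-0.557, 0.831, 0.0], [-0.0, 0.0, -1.0]]
contact_force: [-2.4, -0.8, 0.5]
gripper_width: 0.193
gripper_force: 4.0
```

```bash
python3 -c "
from h import *
face()"
```

```text
lean 20.7 F [-1.8 -0.1  1.2] tcp [392.2  58.4  59.8]
```

move_arm([
  [-0.025, 0, -0.005, 0],
  [-0.05, 0, -0.01, 0],
  [-0.075, 0, -0.014, 0],
  [-0.1, 0, -0.017, 0],
  [-0.11, 0, -0.018, 0],
])

```text
time_s: 22.7
tcp_pos: [410.2, 70.2, 63.2]
eef_rot: [[-0.831, -0.557, 0.001], [-0.557, 0.831, -0.0], [-0.0, -0.001, -1.0]]
contact_force: [-0.5, -1.0, 0.3]
gripper_width: 0.191
gripper_force: 4.0
```

```bash
python3 -c "
from h import *
face()"
```

```text
lean 8.8 F [-1.8 -0.8  0.5] tcp [410.3  70.2  63.2]
```

move_arm([
  [-0.025, 0, -0.003, 0],
  [-0.05, 0, -0.005, 0],
  [-0.065, 0, -0.006, 0],
  [-0.065, 0, -0.006, 0],
])

```text
time_s: 23.25
tcp_pos: [421.1, 77.6, 64.4]
eef_rot: [[-0.831, -0.557, 0.001], [-0.557, 0.831, 0.0], [-0.001, -0.0, -1.0]]
contact_force: [0.2, 0.9, -0.9]
gripper_width: 0.193
gripper_force: 4.0
```

```bash
python3 -c "
from h import *
face();face(1)"
```

```text
lean 7.3 F [ 0.4 -0.7 -0.9] tcp [420.8  77.6  64.3]
lean 7.4 F [ 0.2 -0.5 -0.8] tcp [420.7  77.5  64.4]
[[-70.    3.   25.1 132.3]
 [-65.   14.   27.2 172.3]
 [-60.    9.   28.3 143.4]
 [-55.   10.   27.9 150.2]
 [-50.    8.   28.3 152.1]
 [-45.    9.   27.6 151.9]
 [-40.    8.   26.  153.3]
 [-35.    7.   27.  152.1]
 [-30.   10.   24.2 147.8]
 [-25.    9.   24.7 148.3]
 [-20.    9.   25.5 150.2]
 [-15.    9.   23.7 149.4]
 [-10.    6.   24.  151.2]
 [ -5.    9.   22.5 153.1]
 [  0.    7.   21.6 151.2]
 [  5.    7.   20.2 147.1]
 [ 10.    9.   21.  147.6]
 [ 15.   10.   19.  147.9]
 [ 20.    5.   21.1 148.3]
 [ 25.   10.   18.1 137. ]
 [ 30.    4.   18.2 102.9]]
```

```bash
python3 - <<'E'
from h import *
p,d=manip.snapshot('scene');s=manip.get_state();D=(cloud('scene',d)-s['tcp_pos'])@np.array(s['eef_rot'])
for y in range(-24,26,4):
    r=[]
    for z in(-60,-40,-25,-10,5,20,30,40):
        k=(abs(D[...,1]-y)<2)&(abs(D[...,2]-z)<4)&(abs(D[...,0])<60);r.append('%5.1f'%np.median(D[k][:,0]) if k.sum()>1 else '  -  ')
    print(y,*r)
c=manip.camera_info('scene');g=(s['tcp_pos']-c['xyz'])@np.array(c['attitude']);u,w=int(g[0]/g[2]*c['fx']+c['cx']),int(g[1]/g[2]*c['fy']+c['cy'])
cv2.imwrite('pics/up.png',cv2.resize(p[w-50:w+40,u-50:u+50],None,fx=6,fy=6))
E
```

```text
-24   -     -     -     -     -     -     -     -  
-20  10.0  -3.7   7.1   6.7   -     -     -     -  
-16   7.7   7.3   9.5   8.7   -     -     -     -  
-12  11.1   7.6   8.2   8.1   -     -     -     -  
-8  17.0  16.3  20.2  21.2   7.7  14.3   -     -  
-4  29.1  28.4  23.3  23.9  19.3  18.7  17.7   4.7
0  29.5  27.5  25.5  22.4  22.5  18.5  15.7   9.0
4  30.6  26.6  26.0  23.0  22.8  18.9  18.7   9.3
8  28.2  24.2  23.4  23.0  21.4  19.1  15.4   -  
12   9.2  11.9   8.5   8.9   -     -     -     -  
16   8.3   8.0   8.9   7.9   -     -     -     -  
20   7.4   8.9   9.0   7.1   -     -     -     -  
24   -     -     -     -     -     -     -     -
```

View pics/up.png

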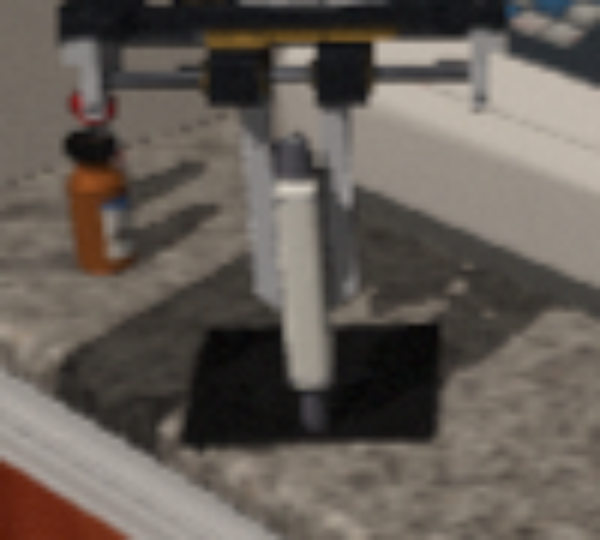

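The fingers' front faces are at x≈8 and the pen's near face at x≈24. So the pen has slid about 12 mm forward in the pads, still gripped over about 9 mm, and leans about 8° with its button over the pad's near edge at (315,420). I'll firm up the grip, carry it to mid-pad and set it down lightly; that offset contact should also straighten it.

move_arm([
  [0, 0, -0.06, 0],
  [-0.08, 0, -0.06, 0],
  [-0.16, 0, -0.06, 0],
  [-0.22, 0, -0.06, 0],
  [-0.22, 0, -0.03, 0],
  [-0.22, 0, -0.01, 0],
  [-0.22, 0, -0.01, 0],
], force=8)

```text
time_s: 24.28
tcp_pos: [455.8, 101.7, 65.6]
eef_rot: [[-0.831, -0.557, -0.002], [-0.557, 0.831, -0.0], [0.002, 0.001, -1.0]]
contact_force: [-0.2, 0.1, -0.7]
gripper_width: 0.189
gripper_force: 8.0
```

move_arm([
  [0, 0, 0.006, 0],
  [0, 0, 0.006, 0],
])

```text
time_s: 24.52
tcp_pos: [456.7, 101.8, 65.2]
eef_rot: [[-0.831, -0.557, 0.0], [-0.557, 0.831, -0.0], [0.0, -0.0, -1.0]]
contact_force: [0.0, -0.0, -1.0]
gripper_width: 0.186
gripper_force: 8.0
```

move_arm([
  [0, 0, 0.006, 0],
  [0, 0, 0.006, 0],
])

```text
time_s: 24.78
tcp_pos: [457.1, 101.8, 64.2]
eef_rot: [[-0.831, -0.557, 0.001], [-0.557, 0.831, -0.0], [-0.0, -0.0, -1.0]]
contact_force: [-0.7, -0.3, 0.6]
gripper_width: 0.188
gripper_force: 8.0
```

```bash
python3 -c "
from h import *
face()"
```

```text
lean 6.3 F [-0.3 -0.6  1.5] tcp [457.1 101.8  64.2]
```

move_arm([
  [-0.012, 0, 0.003, 0],
  [-0.025, 0, 0.005, 0],
  [-0.035, 0, 0.006, 0],
], force=4)

```text
time_s: 25.2
tcp_pos: [463.0, 105.8, 62.8]
eef_rot: [[-0.831, -0.557, 0.0], [-0.557, 0.831, -0.0], [-0.0, -0.0, -1.0]]
contact_force: [-1.0, -0.4, 1.6]
gripper_width: 0.192
gripper_force: 4.0
```

```bash
python3 -c "
from h import *
face();face(1)"
```

```text
lean 1.7 F [-1.3 -0.1  3.3] tcp [463.2 106.   62.8]
lean 3.1 F [-0.5 -1.2  1.4] tcp [463.1 105.9  62.7]
[[-75.    2.   24.9  94.8]
 [-70.   11.   26.1 169.4]
 [-65.    8.   28.8 129.9]
 [-60.    9.   27.5 152.5]
 [-55.    8.   27.5 161.4]
 [-50.    8.   27.1 161.2]
 [-45.    9.   27.4 159.3]
 [-40.    7.   27.3 159.6]
 [-35.    9.   26.5 154.2]
 [-30.    7.   26.  155.7]
 [-25.    9.   26.6 156.5]
 [-20.    9.   25.8 155.7]
 [-15.    7.   25.7 158.3]
 [-10.    8.   25.8 158.9]
 [ -5.    6.   24.7 157.1]
 [  0.    9.   24.5 159.1]
 [  5.    7.   23.3 150.4]
 [ 10.   10.   24.7 154.9]
 [ 15.    6.   24.9 156.8]
 [ 20.   10.   23.  147.2]
 [ 25.    7.   23.1 122. ]]
```

move_arm([
  [-0.012, 0, 0, 0],
  [-0.022, 0, 0, 0],
  [-0.022, 0, 0, 0],
])

```text
time_s: 25.68
tcp_pos: [466.3, 108.4, 62.5]
eef_rot: [[-0.831, -0.557, -0.0], [-0.557, 0.831, 0.0], [0.0, 0.0, -1.0]]
contact_force: [-0.1, 0.2, -0.4]
gripper_width: 0.19
gripper_force: 4.0
```

```bash
python3 -c "
from h import *
face();face();face()"
```

```text
lean 0.9 F [-0.4 -0.7 -0.5] tcp [466.3 108.4  62.6]
lean 0.9 F [-0.  -0.2 -1.6] tcp [466.2 108.4  62.5]
lean 0.4 F [-0.8  0.3 -0.7] tcp [466.3 108.3  62.6]
```

The pen is upright within 1° over the middle of the pad. I'll grip firmly and press in 1 mm steps.

move_arm([
  [0, 0, 0, 0],
  [0, 0, 0, 0],
  [0, 0, 0.004, 0],
  [0, 0, 0.004, 0],
], force=35)

```text
time_s: 26.32
tcp_pos: [466.6, 108.3, 62.3]
eef_rot: [[-0.831, -0.557, 0.001], [-0.557, 0.831, 0.0], [-0.0, -0.0, -1.0]]
contact_force: [-1.4, -0.7, 2.6]
gripper_width: 0.191
gripper_force: 35.0
```

move_arm([
  [0, 0, 0.005, 0],
  [0, 0, 0.005, 0],
])

```text
time_s: 26.58
tcp_pos: [466.4, 108.2, 61.4]
eef_rot: [[-0.831, -0.557, 0.0], [-0.557, 0.831, -0.0], [-0.0, -0.0, -1.0]]
contact_force: [-2.2, 0.5, 5.1]
gripper_width: 0.187
gripper_force: 35.0
```

move_arm([
  [0, 0, 0.005, 0],
  [0, 0, 0.005, 0],
])

```text
time_s: 26.82
tcp_pos: [466.2, 108.1, 60.1]
eef_rot: [[-0.831, -0.557, -0.0], [-0.557, 0.831, -0.0], [0.0, -0.0, -1.0]]
contact_force: [-0.4, -0.3, 3.3]
gripper_width: 0.188
gripper_force: 35.0
```

```bash
python3 -c "
from h import *
face()"
```

```text
lean -0.2 F [-0.1 -0.8  3.2] tcp [466.2 108.1  60. ]
```

move_arm([
  [0, 0, 0.005, 0],
  [0, 0, 0.005, 0],
])

```text
time_s: 27.12
tcp_pos: [466.3, 108.3, 58.4]
eef_rot: [[-0.831, -0.557, -0.0], [-0.557, 0.831, 0.0], [0.0, 0.0, -1.0]]
contact_force: [-0.6, -0.4, -0.8]
gripper_width: 0.188
gripper_force: 35.0
```

move_arm([
  [0, 0, 0.004, 0],
  [0, 0, 0.004, 0],
])

```text
time_s: 27.38
tcp_pos: [466.3, 108.2, 57.9]
eef_rot: [[-0.831, -0.557, -0.0], [-0.557, 0.831, -0.0], [0.0, 0.0, -1.0]]
contact_force: [0.7, -0.2, -1.2]
gripper_width: 0.192
gripper_force: 35.0
```

```bash
python3 -c "
from h import *
face(1)"
```

```text
lean 2.1 F [ 0.  -0.6 -1.2] tcp [466.3 108.3  57.9]
[[-70.   14.   24.7 157.9]
 [-65.    8.   29.  140.3]
 [-60.   10.   28.5 161.4]
 [-55.    8.   29.1 162.3]
 [-50.    7.   28.3 161.4]
 [-45.    7.   27.8 162.7]
 [-40.    8.   27.4 158.4]
 [-35.   10.   27.2 158.7]
 [-30.    8.   27.1 161.3]
 [-25.    9.   26.2 160.2]
 [-20.    9.   26.6 163.7]
 [-15.   10.   27.1 160.6]
 [-10.    5.   26.8 161.7]
 [ -5.    6.   25.6 161.5]
 [  0.    7.   26.5 161.6]
 [  5.   10.   24.4 157.4]
 [ 10.    7.   26.5 157.6]
 [ 15.    7.   25.5 160.8]
 [ 20.   10.   24.8 154.6]
 [ 25.    8.   24.9 129.9]]
```

The force rose to about 6 N and then fell to nothing: the button has clicked. I'll tip the pen to its stand lean here, with a light grip and the button dragged on the pad.

move_arm([
  [0, 0, 0.01, 0],
  [0, 0, 0.014, 0],
  [0, 0, 0.014, 0],
], force=6)

```text
time_s: 27.8
tcp_pos: [466.3, 108.2, 55.2]
eef_rot: [[-0.831, -0.557, -0.0], [-0.557, 0.831, -0.0], [0.0, 0.0, -1.0]]
contact_force: [-0.2, -0.5, -0.9]
gripper_width: 0.187
gripper_force: 6.0
```

move_arm([
  [0, 0, 0.006, 0],
  [0, 0, 0.006, 0],
])

```text
time_s: 28.05
tcp_pos: [466.6, 108.3, 54.4]
eef_rot: [[-0.831, -0.557, 0.0], [-0.557, 0.831, -0.0], [-0.0, -0.0, -1.0]]
contact_force: [-0.1, -0.0, 2.0]
gripper_width: 0.19
gripper_force: 6.0
```

```bash
python3 - <<'E'
from h import *
face()
# pin check: columns across the pen axis above the nose
p,_=manip.snapshot('scene');s=manip.get_state();c=manip.camera_info('scene');R=np.array(s['eef_rot'])
for h in range(46,86,3):
    row=[]
    for y in range(-12,13,3):
        W=np.array(s['tcp_pos'])+R@np.array([14,y,-19-h]);g=(W-c['xyz'])@np.array(c['attitude']);u,v=g[0]/g[2]*c['fx']+c['cx'],g[1]/g[2]*c['fy']+c['cy']
        row.append(int(p[int(round(v)),int(round(u))].mean()))
    print(h,row)
E
```

```text
lean 1.2 F [-0.2  0.2  1.9] tcp [466.6 108.3  54.4]
46 [53, 59, 131, 183, 195, 202, 205, 165, 118]
49 [49, 56, 111, 137, 144, 154, 166, 136, 105]
52 [87, 42, 57, 68, 84, 90, 96, 85, 104]
55 [97, 48, 51, 64, 72, 81, 78, 71, 105]
58 [99, 99, 95, 62, 75, 81, 77, 63, 97]
61 [112, 116, 102, 67, 76, 81, 75, 68, 110]
64 [129, 133, 61, 64, 77, 79, 104, 101, 77]
67 [130, 136, 98, 64, 69, 65, 112, 66, 67]
70 [129, 143, 132, 104, 78, 107, 134, 59, 68]
73 [131, 151, 146, 114, 93, 130, 139, 51, 66]
76 [85, 160, 156, 111, 45, 110, 98, 48, 66]
79 [59, 128, 163, 151, 136, 145, 139, 101, 49]
82 [22, 121, 171, 168, 164, 159, 156, 116, 33]
85 [26, 130, 181, 179, 173, 168, 162, 117, 33]
```

Contact came 8 mm lower than before, and a narrow pin shows 70–77 mm above the grasp: the pen is armed. Now I drag to tip it.

move_arm([
  [0.02, 0, 0.003, 0],
  [0.045, 0, 0.004, 0],
  [0.065, 0, 0.007, 0],
  [0.085, 0, 0.01, 0],
], force=5)

```text
time_s: 28.65
tcp_pos: [452.1, 98.5, 52.2]
eef_rot: [[-0.831, -0.557, 0.001], [-0.557, 0.831, -0.0], [-0.0, -0.0, -1.0]]
contact_force: [1.5, 0.7, 3.3]
gripper_width: 0.191
gripper_force: 5.0
```

```bash
python3 -c "
from h import *
face(1)"
```

```text
lean 11.7 F [1.4 0.1 4.3] tcp [451.4  98.2  52. ]
[[-70.   10.   27.  164.2]
 [-65.    9.   29.4 151.7]
 [-60.   11.   29.1 140.4]
 [-55.    6.   29.4 144.1]
 [-50.    9.   26.4 144.4]
 [-45.    6.   25.7 142.3]
 [-40.    6.   23.5 143.1]
 [-35.    8.   23.1 141.1]
 [-30.    6.   22.8 140.8]
 [-25.   11.   21.4 142.1]
 [-20.    9.   21.  141.8]
 [-15.    6.   20.4 144.7]
 [-10.    7.   19.3 141.4]
 [ -5.    5.   16.3 142.1]
 [  0.    6.   15.4 143.3]
 [  5.   12.   15.5 139.3]
 [ 10.    6.   13.5 136. ]
 [ 15.    8.   13.4 141.6]
 [ 20.    6.   12.4 131.9]
 [ 25.    5.   10.8 102.4]]
```

move_arm([
  [0.025, 0, 0.004, 0],
  [0.05, 0, 0.01, 0],
  [0.075, 0, 0.017, 0],
  [0.1, 0, 0.026, 0],
])

```text
time_s: 29.2
tcp_pos: [435.0, 87.3, 46.7]
eef_rot: [[-0.831, -0.557, -0.001], [-0.557, 0.831, -0.0], [0.001, -0.0, -1.0]]
contact_force: [0.4, 0.0, 1.8]
gripper_width: 0.191
gripper_force: 5.0
```

```bash
python3 -c "
from h import *
face(1)" | awk 'NR==1||/-20|-15/'
```

```text
lean 26.4 F [ 1.4 -1.1  1.3] tcp [434.1  86.9  46.4]
```

move_arm([
  [0.02, 0, 0.01, 0],
  [0.045, 0, 0.022, 0],
  [0.068, 0, 0.036, 0],
])

```text
time_s: 29.62
tcp_pos: [423.8, 79.8, 39.4]
eef_rot: [[-0.831, -0.557, -0.0], [-0.557, 0.831, -0.0], [0.0, 0.0, -1.0]]
contact_force: [0.6, -0.3, 1.1]
gripper_width: 0.188
gripper_force: 5.0
```

```bash
python3 -c "
from h import *
face();face(1)"
```

```text
lean 28.1 F [ 0.3 -0.1  0.1] tcp [422.8  79.6  39.1]h.py:31: RankWarning: Polyfit may be poorly conditioned
  f=np.polyfit(g[:,0],g[:,2],1);r=g[:,2]-np.polyval(f,g[:,0]);g=g[abs(r)<4];f=np.polyfit(g[:,0],g[:,2],1)
h.py:31: RankWarning: Polyfit may be poorly conditioned
  f=np.polyfit(g[:,0],g[:,2],1);r=g[:,2]-np.polyval(f,g[:,0]);g=g[abs(r)<4];f=np.polyfit(g[:,0],g[:,2],1)
Traceback (most recent call last):
  File "h.py", line 31, in face
    f=np.polyfit(g[:,0],g[:,2],1);r=g[:,2]-np.polyval(f,g[:,0]);g=g[abs(r)<4];f=np.polyfit(g[:,0],g[:,2],1)
TypeError: expected non-empty vector for x
```

```bash
sed -i 's/p.mean(2)>85/p.mean(2)>55/; s/o\[:,0\]<20)/o[:,0]<15)/' h.py; python3 -c "
from h import *
face();face(1)"
```

```text
lean 40.1 F [-1.2  0.4  0.4] tcp [423.1  79.9  39.3]
lean 38.5 F [-1.1 -0.7 -1. ] tcp [423.2  79.9  39.4]
[[-70.    4.   47.4  77.7]
 [-65.    2.   28.1  85.5]
 [-60.    5.   45.   82.5]
 [-55.   11.   43.9 168.7]
 [-50.    9.   44.2  90.9]
 [-45.    5.   38.9  80.1]
 [-40.    6.   34.6  75.5]
 [-35.    5.   31.4  79.5]
 [-30.    5.   27.5  79.1]
 [-25.    5.   23.3  80.2]
 [-20.    4.   21.1  77.6]
 [-15.    5.   15.7  77.7]
 [-10.    5.   10.3  77.8]
 [ -5.    5.    8.   78.5]
 [  0.    7.    2.7  76.3]
 [  5.    3.    0.2  73.9]
 [ 10.    4.   -5.2  74.5]
 [ 15.    5.   -9.1  72.9]
 [ 20.    3.  -14.3  61.9]]
```

The lean is about 39–40° again and the pen is nearly centred in the grip. I'll lift, turn back and go to the stand.

move_arm([
  [0, 0, -0.05, 0],
  [0, 0, -0.25, 0],
  [0, 0, -0.5, 0.03],
  [0, 0, -0.75, 0.089],
  [0, 0, -0.85, 0.148],
  [0, 0, -0.85, 0.207],
  [0, 0, -0.85, 0.266],
  [0, 0, -0.85, 0.325],
  [0, 0, -0.85, 0.384],
  [0, 0, -0.85, 0.443],
], force=15)

```text
time_s: 31.08
tcp_pos: [424.2, 80.2, 210.2]
eef_rot: [[-0.691, 0.722, 0.0], [0.722, 0.691, 0.0], [-0.0, 0.0, -1.0]]
contact_force: [-0.1, 0.3, -0.7]
gripper_width: 0.191
gripper_force: 15.0
```

move_arm([
  [0, 0, 0, 0.059],
  [0, 0, 0, 0.118],
  [0, 0, 0, 0.177],
  [0, 0, 0, 0.236],
  [0, 0, 0, 0.295],
  [0, 0, 0, 0.354],
  [0, 0, 0, 0.413],
  [0, 0, 0, 0.472],
  [0, 0, 0, 0.531],
  [0, 0, 0, 0.59],
])

```text
time_s: 32.33
tcp_pos: [424.2, 80.2, 210.2]
eef_rot: [[0.887, 0.463, 0.0], [0.463, -0.887, 0.0], [0.0, 0.0, -1.0]]
contact_force: [-0.5, 0.0, -1.3]
gripper_width: 0.193
gripper_force: 15.0
```

move_arm([
  [0, 0, 0, 0.059],
  [0, 0, 0, 0.118],
  [0, 0, 0, 0.177],
  [0, 0, 0, 0.236],
  [0, 0, 0, 0.263],
  [0, 0, 0, 0.263],
  [0, 0, 0, 0.263],
])

```text
time_s: 33.2
tcp_pos: [424.3, 80.2, 210.0]
eef_rot: [[0.943, -0.332, 0.0], [-0.332, -0.943, -0.0], [0.0, -0.0, -1.0]]
contact_force: [0.7, -0.5, -1.6]
gripper_width: 0.191
gripper_force: 15.0
```

move_arm([
  [0.1, 0.25, 0, 0],
  [0.2, 0.5, 0, 0],
  [0.28, 0.7, 0, 0],
  [0.305, 0.77, 0, 0],
  [0.305, 0.77, 0, 0],
])

```text
time_s: 33.83
tcp_pos: [430.4, -85.5, 209.7]
eef_rot: [[0.942, -0.334, -0.0], [-0.334, -0.942, 0.001], [-0.001, -0.001, -1.0]]
contact_force: [-0.6, 0.0, -0.3]
gripper_width: 0.19
gripper_force: 15.0
```

move_arm([
  [0.1, 0.25, 0, 0],
  [0.2, 0.5, 0, 0],
  [0.28, 0.7, 0, 0],
  [0.305, 0.77, 0, 0],
  [0.305, 0.77, 0, 0],
  [0.305, 0.77, 0, 0],
])

```text
time_s: 34.58
tcp_pos: [436.7, -248.8, 209.7]
eef_rot: [[0.943, -0.331, -0.0], [-0.331, -0.943, 0.001], [-0.001, -0.001, -1.0]]
contact_force: [-0.1, 0.9, -1.2]
gripper_width: 0.189
gripper_force: 15.0
```

```bash
python3 - <<'E'
from h import *
from scipy import stats
s=manip.get_state();print(s['tcp_pos'],s['contact_force'])
p,d=manip.snapshot('scene');R=np.array(s['eef_rot']);D=(cloud('scene',d)-s['tcp_pos'])@R
m=(p.min(2)>110)&(abs(D[...,1])<12)&(D[...,0]<-9)&(D[...,0]>-60)&(D[...,2]>-45)&(D[...,2]<40);X=D[m]
print(len(X));a=np.array([np.sin(np.radians(40)),0,-np.cos(np.radians(40))]);n=np.array([-a[2]*-1,0,0]);n=np.array([-np.cos(np.radians(40)),0,-np.sin(np.radians(40))])
G=X-np.array([0,0,-19]);S=G@a;N=G@n
print('s range',np.percentile(S,[0,2,5,98,100]),'n',np.percentile(N,[5,25,50,75,95]),'y',np.percentile(G[:,1],[5,50,95]))
top=abs(N-np.percentile(N,75))<2.5;f=stats.siegelslopes(N[top],S[top]);print('lean err deg',np.degrees(np.arctan(f[0])),f[1],top.sum(),pen('scene')[:3])
for q in range(-60,0,5):
    k=abs(S-q)<2.5
    if k.any():print(q,k.sum(),np.round([N[k].max(),np.median(N[k]),N[k].min()],1))
E
```

```text
[ 436.69653214 -248.82729675  209.722299  ] [-0.07183348  0.87189613 -1.16631743]
202
s range [-55.93876442 -42.60018256 -41.08829934   8.90989186  13.14763908] n [ 1.66595956  8.6512116  10.82843959 12.2042783  14.52689916] y [-7.97792633  4.29881159 10.30011349]
lean err deg 0.09121608168866445 11.751006963317375 125 (np.int64(192), array([-16.50812922, -16.92481992]), np.float64(29.394279480975936))
-55 2 [3.3 2.3 1.3]
-50 1 [2.7 2.7 2.7]
-45 2 [11.  10.5 10. ]
-40 20 [14.2 11.3  0.9]
-35 21 [13.3 10.8 -0. ]
-30 24 [15.  11.1 -1.5]
-25 23 [13.1 10.5 -2.1]
-20 24 [13.2 10.6 -0.3]
-15 21 [13.7 10.7  0.7]
-10 25 [12.8  9.5  4.1]
-5 21 [15.4 11.5  8.4]
```

The lean matches the stand to within 0.1° and the offsets in the grip are known. I'll come in square to the stand's slope.

move_arm([
  [0.01, 0.009, 0.1, 0],
  [0.01, 0.009, 0.3, 0],
  [0.01, 0.009, 0.5, 0],
  [0.01, 0.009, 0.6, 0],
  [0.01, 0.009, 0.629, 0],
  [0.01, 0.009, 0.629, 0],
  [0.01, 0.009, 0.629, 0],
])

```text
time_s: 35.55
tcp_pos: [438.9, -253.7, 85.1]
eef_rot: [[0.943, -0.333, 0.002], [-0.333, -0.943, -0.002], [0.002, 0.001, -1.0]]
contact_force: [0.4, -0.0, -1.3]
gripper_width: 0.194
gripper_force: 15.0
```

move_arm([
  [0.03, 0, 0.025, 0],
  [0.06, 0, 0.05, 0],
  [0.085, 0, 0.07, 0],
  [0.1, 0, 0.083, 0],
  [0.107, 0, 0.088, 0],
  [0.107, 0, 0.088, 0],
])

```text
time_s: 36.3
tcp_pos: [456.3, -259.9, 68.3]
eef_rot: [[0.943, -0.332, -0.004], [-0.332, -0.943, 0.001], [-0.004, 0.001, -1.0]]
contact_force: [-7.3, 2.6, 17.4]
gripper_width: 0.186
gripper_force: 15.0
```

```bash
python3 - <<'E'
from h import *
s=manip.get_state();print(s['tcp_pos'],s['contact_force'],s['ft_torque'])
E
```

```text
[ 456.27418061 -259.91536636   68.29232766] [-7.3318006   2.59869081 17.42065086] [ 0.42110576  1.38619675 -0.0362884 ]
```

It touches early, probably on the stop bar. I'll back off, shift about 4 mm up the pen axis, correct 2 mm sideways and measure.

move_arm([
  [-0.02, 0, -0.016, 0],
  [-0.006, -0.009, -0.032, 0],
  [-0.006, -0.009, -0.032, 0],
])

```text
time_s: 36.67
tcp_pos: [458.5, -258.6, 72.7]
eef_rot: [[0.943, -0.333, 0.001], [-0.333, -0.943, -0.0], [0.001, 0.0, -1.0]]
contact_force: [0.5, 0.0, -1.4]
gripper_width: 0.19
gripper_force: 15.0
```

```bash
cat > m.py <<'E'
from h import *
from scipy import stats
s=manip.get_state();print(np.round(s['tcp_pos'],1),np.round(s['contact_force'],1))
r=np.radians(40);xs=np.array([.9435,-.3315,0]);ys=np.array([.3315,.9435,0]);z=np.array([0,0,1.]);a=np.sin(r)*xs+np.cos(r)*z;n=-np.cos(r)*xs+np.sin(r)*z
S0=np.array([461.9,-260.05,85])
for ref in('now','start'):
    if ref=='now':p,d=manip.snapshot('scene')
    else:p,d=cv2.imread('pics/scene0.png'),np.load('pics/scene0.npy')
    D=cloud('scene',d)-S0;S,N,Y=D@a,D@n,D@ys
    m=(p.min(2)>110)&(abs(Y)<13)&(N>-14)&(N<30)&(S>-70)&(S<80)
    t=m&(S>-40)&(S<-15)&(N>4);f=stats.siegelslopes(N[t],S[t]);c=f[1]+f[0]*-27
    k=m&(abs(N-c)<3);h=np.histogram(S[k],np.arange(-70,80,2))[0]
    print(ref,'top face n %.1f slope deg %.1f'%(c,np.degrees(np.arctan(f[0]))),'s lo',np.percentile(S[k],[1,3]),'y',np.percentile(Y[k],[5,50,95]));print(h)
G=np.array(s['tcp_pos'])+19*z-S0;print('G rel seat s,n,y',G@a,G@n,G@ys)
E
python3 m.py
```

```text
[ 458.5 -258.6   72.7] [ 0.5  0.  -1.4]
now top face n 25.6 slope deg -3.1 s lo [-38.77442723 -37.75887113] y [-9.11456157 -0.83633274  8.38533626]
[0 0 0 0 0 0 0 0 0 0 0 0 0 0 0 5 5 5 5 5 5 5 6 7 7 5 6 6 6 8 5 5 7 6 8 5 4
 7 6 9 8 9 4 4 4 4 3 1 2 2 1 1 0 0 0 0 1 0 0 0 0 0 0 0 0 0 0 0 0 0 0 0 0 0]
start top face n 13.5 slope deg 1.8 s lo [-46.77277964 -44.86295335] y [-4.72294671  2.07504428 11.44270701]
[0 0 0 0 0 0 0 0 0 0 0 4 6 6 6 4 5 7 6 6 5 6 5 4 3 6 8 5 5 5 5 6 5 6 7 5 6
 5 7 5 6 7 5 6 3 8 4 4 4 3 7 4 3 5 6 5 6 6 6 4 2 0 0 0 0 0 0 0 0 0 0 0 0 0]
G rel seat s,n,y 2.819058494764781 7.140168787895731 0.22926908874186336
```

Compared with the opening view, the pen is 12 mm above its seat square to the slope, 8 mm up the axis, about 2–3 mm to the right, and leans a few degrees too much. I'll correct with a soft grip so the saddles can align it.

move_arm([
  [0, -0.011, 0, 0],
  [0.006, -0.011, 0.013, 0],
  [0.012, -0.011, 0.027, 0],
  [0.018, -0.011, 0.04, 0],
  [0.018, -0.011, 0.04, 0],
], force=4)

```text
time_s: 37.35
tcp_pos: [461.7, -257.4, 64.4]
eef_rot: [[0.943, -0.333, -0.0], [-0.333, -0.943, 0.0], [-0.001, -0.0, -1.0]]
contact_force: [0.6, -0.5, -0.7]
gripper_width: 0.191
gripper_force: 4.0
```

```bash
python3 m.py
```

```text
[ 461.7 -257.4   64.4] [ 0.6 -0.5 -0.7]
now top face n 18.3 slope deg -0.6 s lo [-43.97816003 -42.15868295] y [-6.5202811   1.82254562  9.77920729]
[0 0 0 0 0 0 0 0 0 0 0 0 2 6 6 5 4 8 4 9 5 6 6 6 5 6 7 4 5 7 5 6 5 5 5 6 8
 9 6 6 4 5 2 3 3 3 3 2 2 1 1 1 0 0 0 0 0 0 0 0 0 0 0 0 0 0 0 0 0 0 0 0 0 0]
start top face n 13.5 slope deg 1.8 s lo [-46.77277964 -44.86295335] y [-4.72294671  2.07504428 11.44270701]
[0 0 0 0 0 0 0 0 0 0 0 4 6 6 6 4 5 7 6 6 5 6 5 4 3 6 8 5 5 5 5 6 5 6 7 5 6
 5 7 5 6 7 5 6 3 8 4 4 4 3 7 4 3 5 6 5 6 6 6 4 2 0 0 0 0 0 0 0 0 0 0 0 0 0]
G rel seat s,n,y -1.849231171768203 -0.2315003838796853 2.412416639621524
```

move_arm([
  [0.006, -0.003, 0.008, 0],
  [0.012, -0.003, 0.017, 0],
  [0.012, -0.003, 0.017, 0],
])

```text
time_s: 37.78
tcp_pos: [464.3, -257.7, 61.2]
eef_rot: [[0.943, -0.333, -0.0], [-0.333, -0.943, 0.0], [-0.0, -0.0, -1.0]]
contact_force: [-0.0, -0.3, -0.7]
gripper_width: 0.193
gripper_force: 4.0
```

```bash
python3 m.py | grep -v start
```

```text
[ 464.3 -257.7   61.2] [-0.  -0.3 -0.7]
now top face n 14.7 slope deg 1.0 s lo [-44.11145777 -42.83065879] y [-5.7026804   2.54936062 10.95678811]
[0 0 0 0 0 0 0 0 0 0 0 0 2 5 7 6 5 6 6 6 5 6 7 6 6 5 4 6 6 6 5 5 6 5 6 7 8
 7 8 5 5 4 2 2 4 1 2 0 1 1 3 0 1 1 0 0 0 0 0 0 0 0 0 0 0 0 0 0 0 0 0 0 0 0]
[0 0 0 0 0 0 0 0 0 0 0 4 6 6 6 4 5 7 6 6 5 6 5 4 3 6 8 5 5 5 5 6 5 6 7 5 6
 5 7 5 6 7 5 6 3 8 4 4 4 3 7 4 3 5 6 5 6 6 6 4 2 0 0 0 0 0 0 0 0 0 0 0 0 0]
G rel seat s,n,y -2.690350770829829 -4.219519804839221 2.988748322671769
```

move_arm([
  [-0.002, 0.001, 0.005, 0],
  [-0.004, 0.002, 0.01, 0],
  [-0.004, 0.002, 0.01, 0],
])

```text
time_s: 38.2
tcp_pos: [463.3, -257.8, 59.3]
eef_rot: [[0.943, -0.333, -0.0], [-0.333, -0.943, 0.0], [-0.0, 0.0, -1.0]]
contact_force: [0.2, 0.7, -1.2]
gripper_width: 0.191
gripper_force: 4.0
```

```bash
python3 m.py | grep -v start
```

```text
[ 463.3 -257.8   59.3] [ 0.2  0.7 -1.2]
now top face n 13.7 slope deg 3.4 s lo [-46.75766412 -45.34402427] y [-5.562934    1.77918092 10.30644208]
[0 0 0 0 0 0 0 0 0 0 0 3 5 5 5 6 6 6 6 6 6 6 5 6 5 6 7 6 7 6 5 6 6 7 4 5 7
 6 4 4 4 4 2 2 2 2 1 1 1 1 0 1 1 0 0 0 0 0 0 0 0 0 0 0 0 0 0 0 0 0 0 0 0 0]
[0 0 0 0 0 0 0 0 0 0 0 4 6 6 6 4 5 7 6 6 5 6 5 4 3 6 8 5 5 5 5 6 5 6 7 5 6
 5 7 5 6 7 5 6 3 8 4 4 4 3 7 4 3 5 6 5 6 6 6 4 2 0 0 0 0 0 0 0 0 0 0 0 0 0]
G rel seat s,n,y -4.792862731052553 -4.735185788344303 2.5874378955045025
```

The pen is on its seat to within the measurement, so I'll release and retreat straight up.

move_arm([
  [0, 0, 0, 0],
  [0, 0, 0, 0],
  [0, 0, 0, 0],
  [0, 0, 0, 0],
  [0, 0, 0, 0],
], hand=50)

```text
time_s: 38.88
tcp_pos: [463.4, -257.9, 59.4]
eef_rot: [[0.943, -0.333, 0.0], [-0.333, -0.943, -0.0], [0.0, 0.0, -1.0]]
contact_force: [-0.1, -0.2, -0.4]
gripper_width: 0.535
gripper_force: 0.0
```

```bash
python3 m.py
```

```text
[ 463.4 -257.9   59.4] [-0.1 -0.2 -0.4]
now top face n 13.6 slope deg 0.4 s lo [-46.75208505 -44.88427534] y [-5.28422381  1.39601621  9.83556834]
[0 0 0 0 0 0 0 0 0 0 0 4 5 5 5 6 7 5 6 5 6 6 5 4 4 6 5 6 6 6 3 6 4 4 5 7 6
 5 5 6 8 6 4 4 7 5 6 4 3 4 6 4 2 6 6 4 4 2 0 0 0 0 0 0 0 0 0 0 0 0 0 0 0 0]
start top face n 13.5 slope deg 1.8 s lo [-46.77277964 -44.86295335] y [-4.72294671  2.07504428 11.44270701]
[0 0 0 0 0 0 0 0 0 0 0 4 6 6 6 4 5 7 6 6 5 6 5 4 3 6 8 5 5 5 5 6 5 6 7 5 6
 5 7 5 6 7 5 6 3 8 4 4 4 3 7 4 3 5 6 5 6 6 6 4 2 0 0 0 0 0 0 0 0 0 0 0 0 0]
G rel seat s,n,y -4.592779034598085 -4.78183494413048 2.574994911872624
```

Released, and the pen lies as it did at the start. Next I retreat up and back, then do a final check including the pin.

move_arm([
  [0, 0, -0.05, 0],
  [0, 0, -0.2, 0],
  [0, 0, -0.45, 0],
  [0, 0, -0.7, 0],
  [0, 0, -0.9, 0],
  [0, 0, -0.9, 0],
  [0, 0, -0.9, 0],
])

```text
time_s: 39.8
tcp_pos: [462.9, -257.5, 239.0]
eef_rot: [[0.943, -0.333, -0.001], [-0.333, -0.943, 0.0], [-0.001, -0.0, -1.0]]
contact_force: [0.1, 0.2, 0.4]
gripper_width: 0.529
gripper_force: 0.0
```

```bash
python3 m.py | grep -v '\['; python3 - <<'E'
from h import *
s=manip.get_state();print(s['tcp_pos'],s['contact_force'])
r=np.radians(40);xs=np.array([.9435,-.3315,0]);ys=np.array([.3315,.9435,0]);z=np.array([0,0,1.]);a=np.sin(r)*xs+np.cos(r)*z
S0=np.array([461.9,-260.05,85])+1.5*ys;c=manip.camera_info('scene');p,d=manip.snapshot('scene');q=cv2.imread('pics/scene0.png')
for h in range(56,86,3):
    out=[]
    for im in(q,p):
        row=[]
        for y in range(-9,10,3):
            g=(S0+h*a+y*ys-c['xyz'])@np.array(c['attitude']);row.append(int(im[int(round(g[1]/g[2]*c['fy']+c['cy'])),int(round(g[0]/g[2]*c['fx']+c['cx']))].mean()))
        out.append(row)
    print(h,*out)
# bystanders: changed pixels in their regions
for n,x0,y0,x1,y1 in(('vials/dropper',305,205,345,255),('tube',380,260,425,290)):print(n,(cv2.absdiff(p,q)[y0:y1,x0:x1].max(2)>60).sum())
E
```

```text
7 6 7 4 6 7 5 6 7 5 4 5 4 5 6 4 3 4 7 6 6 5 4 1 0 0 0 0 0 0 0 0 0 0 0 0 0]
 5 7 5 6 7 5 6 3 8 4 4 4 3 7 4 3 5 6 5 6 6 6 4 2 0 0 0 0 0 0 0 0 0 0 0 0 0]
G rel seat s,n,y 132.57668841317022 111.13755854878097 2.7752092988378387
[ 462.59024417 -257.26092951  238.25480695] [-0.39555951  1.33548825  0.245144  ]
56 [177, 87, 75, 102, 112, 135, 99] [153, 70, 85, 106, 115, 132, 90]
59 [194, 148, 71, 97, 105, 111, 99] [175, 117, 77, 99, 106, 101, 95]
62 [183, 142, 73, 88, 103, 107, 91] [181, 132, 74, 92, 105, 104, 81]
65 [125, 93, 84, 94, 106, 98, 91] [125, 93, 89, 99, 107, 97, 83]
68 [108, 105, 123, 110, 111, 108, 96] [109, 105, 113, 109, 166, 130, 87]
71 [119, 121, 123, 118, 110, 115, 75] [115, 119, 114, 145, 156, 110, 105]
74 [109, 96, 73, 92, 71, 71, 53] [106, 111, 105, 120, 155, 124, 103]
77 [116, 76, 68, 62, 60, 59, 48] [113, 111, 108, 77, 87, 101, 79]
80 [60, 56, 60, 59, 54, 50, 49] [109, 105, 91, 59, 55, 56, 57]
83 [60, 60, 58, 59, 55, 54, 52] [76, 75, 57, 57, 54, 50, 50]
vials/dropper 12
tube 0
```

The pin shows bright beyond the nose at 68–75 mm along the pen, where nothing showed at the start. The pen is seated and the bystanders are unmoved.

```bash
python3 -c "
from bench import manip
print(manip.close_job())"
```

```text
the job is handed in; nothing more can be done
None
```

The pen clicked at about 6 N, its steel pin stayed out, and it lies armed in its stand as it was at the start; the vials, bottle and tube were left alone, and the job was handed in at about 40 s.

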